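# Load the freezer tray with sample jars by height

## Robot

A 7-joint arm with a two-finger parallel gripper is mounted at the origin on the work surface. World frame = base frame: x ahead of the robot, y to its left, z up, the work surface at z = 0. Lengths are in m, angles in rad, forces in N, time in s.
With the tool pointing down it reaches from about 0.425 to 0.925 m from the base axis. Payload 6.8 kg.
Tool frame: the origin (TCP) lies on the centre line of the jaws, within the pads' length; the fingertips stand 17 mm ahead of it and the grasp point (between the pads) lies 2 mm behind it (nose_length is the distance from the TCP to the fingertips, in m); z points along the fingers, x is the direction in which the jaws open and shut, and the axes are right-handed (so a half turn about z gives the same grasp; the last joint's range is limited). The gripper opens to 85 mm and grips with 20 to 120 N. Pads are 22 mm wide; open, the fingers measure 114 mm over their backs; the gripper's body (76 mm by 85 mm) begins 54 mm behind the grasp point. The pads swing forward as they close: fully open they stand 13 mm farther back than shut.
Start: joints at [1.108, 0.477, 0.022, 1.555, -0.011, 1.109, -0.083], TCP at [0.235, -0.633, 0.218] pointing down, gripper open.
Joint ranges: [-2.96, 2.96], [-0.34, 2.1], [-1.41, 1.46], [0.24, 2.44], [-1.37, 4.51], [0.17, 1.92], [-2.96, 2.96]. Speed limits (rad/s): [2.39, 2.39, 3.14, 3.14, 3.14, 3.14, 3.14].

## Interface

Orientations are given as a unit quaternion [w, x, y, z].
In Python, from station import * gives the robot as it stands.
- The arm moves only by the tool send_rows, never from a script. Its argument "commands" is a list of rows, each an object with "translation": the shift along the tool's x, y, z in m, a list of three; "rot": the turn, a rotation vector about the tool's x, y, z in degrees, a list of three; "grip": the finger opening in m, from 0 to 0.0854. In form: [{"translation": [tx, ty, tz], "rot": [rx, ry, rz], "grip": grip}, ...]. A call has exactly 5 rows; each row shifts and turns the commanded pose from where the row before left it, along the tool's axes as they then stand; what a row does not reach is not made up. A row lasts 1/12 s, in which the tool goes at most 41.7 mm and 7.16 degrees, less where a joint would pass 70% of its speed; a pose out of reach is approached as far as the arm can. A call with a gripper value outside its range is refused whole. The fingers move at their own pace and stop on an object; "force" is the grip in N (left out, the last holds). Time passes only in rows, so rows that do not move let the fingers close, or fill a call up. It gives the time, the measured TCP pose, the force and the opening at its end, in the units of the state.
- get_obs(): the state, without advancing time (a new reading comes with each control period).
- read_camera(name): name is "side" or "top"; returns a dict with "pixels" (400x640x3 uint8, red, green, blue), "depth" (400x640 float32, m along the optical axis (not along the pixel's ray), 0 where there is no reading), "mtx" (3x3 intrinsics, pixels), "extrinsics" (4x4, takes a point from camera to world coordinates). Camera axes: x right, y up, looking along -z (the intrinsics and any distortion apply to the point x, -y, -z); pixel columns grow to the right and rows downward; lengths in m; the calibration is good to about 2 mm. A picture is of the moment at which its call begins.
- hand_in(): hands the job in, once; it reports no verdict.
The state is a dict: "t": time; "q": joint angles; "joint_vel": joint speeds; "joint_torque": joint torques, N m; "eef_pos": TCP position; "tool_rot": TCP orientation; "contact_force": force on the tool from outside, world axes, zero at the start; "torque": the same for the moment, N m; "gripper_width": opening from 0.0 (shut) to 1.0 (fully open).
Only numpy, scipy, OpenCV 4.12 (cv2) and the standard library are available. Lean on these libraries where they do the work, as an engineer would, in place of code of your own. Each camera call takes 0.05 s, during which the arm holds its last target.

## Task

Load the freezer tray with the four pink-capped sample jars standing about the bench, one to a compartment in order of height: the shortest next to the tray's pull lip, then taller and taller to the tallest at the closed end, so that every cap can be seen when the tray is pulled out. Set each jar down upright on the floor of its compartment and let go of it; do not drop it in from above, and do not tip any jar over.

Things in the scene. Friction and masses are not known exactly. Their poses are not given: they have to be found in the camera images.
- jar_a: The shortest of the four screw-capped sample jars: 60 mm high overall, a straight round grey body 30 mm in diameter under a round dull-pink cap 34 mm in diameter and 15 mm high, with a white blank label and a little frost. Loose, about 45 g, standing on the bench. Origin at the centre of its underside, z up along its axis; its yaw means nothing. Easily taken by the cap from above.
- jar_b: The second shortest of the four screw-capped sample jars: 80 mm high overall, a straight round grey body 36 mm in diameter under a round dull-pink cap 40 mm in diameter and 16 mm high, with a white blank label and a little frost. Loose, about 85 g, standing on the bench. Origin at the centre of its underside, z up along its axis; its yaw means nothing. Easily taken by the cap from above.
- jar_c: The second tallest of the four screw-capped sample jars: 100 mm high overall, a straight round grey body 44 mm in diameter under a round dull-pink cap 48 mm in diameter and 18 mm high, with a white blank label and a little frost. Loose, about 150 g, standing on the bench. Origin at the centre of its underside, z up along its axis; its yaw means nothing. Easily taken by the cap from above.
- jar_d: The tallest of the four screw-capped sample jars: 122 mm high overall, a straight round grey body 52 mm in diameter under a round dull-pink cap 56 mm in diameter and 20 mm high, with a white blank label and a little frost. Loose, about 260 g, standing on the bench. Origin at the centre of its underside, z up along its axis; its yaw means nothing. Easily taken by the cap from above.
- cell1: The floor pad of the compartment next to the pull lip of the freezer tray. Square compartment, 76 mm by 76 mm inside, its white walls standing 15 mm above the pad; dark rubber pad 66 mm square. Origin at the centre of the pad's top face, 5 mm above the bench, z up, axes parallel to the tray's.
- cell2: The floor pad of the second compartment from the pull lip of the freezer tray. Square compartment, 76 mm by 76 mm inside, its white walls standing 15 mm above the pad; dark rubber pad 66 mm square. Origin at the centre of the pad's top face, 5 mm above the bench, z up, axes parallel to the tray's.
- cell3: The floor pad of the third compartment from the pull lip of the freezer tray. Square compartment, 76 mm by 76 mm inside, its white walls standing 15 mm above the pad; dark rubber pad 66 mm square. Origin at the centre of the pad's top face, 5 mm above the bench, z up, axes parallel to the tray's.
- cell4: The floor pad of the compartment at the closed end, farthest from the pull lip of the freezer tray. Square compartment, 76 mm by 76 mm inside, its white walls standing 15 mm above the pad; dark rubber pad 66 mm square. Origin at the centre of the pad's top face, 5 mm above the bench, z up, axes parallel to the tray's.
- tray: Freezer tray: narrow steel pan 390 x 90 mm, fixed on the bench, turned any way, with a white grid of four equal compartments in one row along its x axis. Origin on the bench at the middle of the row; compartment centres at x = -120, -40, 40, 120 mm, y = 0. The folded steel pull lip, 30 mm high, is at the -x end, 203 to 223 mm from the origin; the +x end is closed by a low rim.
There are look-alikes about, which are no part of the job. Leave any green or red look-alike of the jar_d alone.

How it is judged:
At the end, for the whole second after the job is handed in: Shortest to tallest from the pull lip, each jar stands in its own compartment (axis within 30 mm of the pad's centre, i.e. anywhere inside the walls; underside on the pad, within 3 to 4 mm; upright within 0.1 rad), released and at rest (under 0.02 m/s, 0.2 rad/s) (horizontal distance between jar_a and cell1 below 0.03 m and z of jar_a in the frame of cell1 between -0.003 and 0.004 m and angle between each of jar_a, jar_b, jar_c, jar_d's own z axis and vertical below 0.1 rad and linear speed of each of jar_a, jar_b, jar_c, jar_d below 0.02 m/s and angular speed of each of jar_a, jar_b, jar_c, jar_d below 0.2 rad/s and horizontal distance between jar_b and cell2 below 0.03 m and z of jar_b in the frame of cell2 between -0.003 and 0.004 m and horizontal distance between jar_c and cell3 below 0.03 m and z of jar_c in the frame of cell3 between -0.003 and 0.004 m and horizontal distance between jar_d and cell4 below 0.03 m and z of jar_d in the frame of cell4 between -0.003 and 0.004 m); the robot touches nothing.
It fails at once if a jar is tipped over (angle between any of jar_a, jar_b, jar_c, jar_d's own z axis and vertical above 1 rad).
It fails at once if a jar is dropped into its compartment: let go while its foot is more than 20 mm above the floor pad ((horizontal distance between jar_a and cell1 below 0.038 m and z of jar_a in the frame of cell1 above 0.02 m and contact force between jar_a and the fingers below 0.05 N) or (horizontal distance between jar_b and cell2 below 0.038 m and z of jar_b in the frame of cell2 above 0.02 m and contact force between jar_b and the fingers below 0.05 N) or (horizontal distance between jar_c and cell3 below 0.038 m and z of jar_c in the frame of cell3 above 0.02 m and contact force between jar_c and the fingers below 0.05 N) or (horizontal distance between jar_d and cell4 below 0.038 m and z of jar_d in the frame of cell4 above 0.02 m and contact force between jar_d and the fingers below 0.05 N)).
It also fails if it takes over 112 s, if anything falls off the work surface, if the arm or the gripper's body presses on something with over 40 N, if the wrist force passes 120 N, or if a joint passes its speed limit or range.

## Working session

There is one attempt and no reset: what is moved stays moved. The work goes in short steps, Python scripts to look and compute and a tool call to move; the robot and the scene stay as the last step left them, time stands still between calls to the robot, and variables do not carry over. Pictures are saved under pics/ and viewed, and the job is handed in when it is done.

Besides the shell and the picture viewer there is one more tool, called after ">>>" as a command line: name --argument value ..., lists and objects as JSON in quotes. send_rows: Moves the arm, as the interface text tells. Its arguments: {"type":"object","properties":{"commands":{"type":"array","items":{"type":"object","properties":{"translation":{"type":"array","items":{"type":"number"}},"rot":{"type":"array","items":{"type":"number"}},"grip":{"type":"number"}}}},"force":{"type":"number"}},"required":["commands"]}

```bash
ls; mkdir -p pics
python3 - <<'E'
from station import *
import cv2,numpy as np
o=get_obs(); print({k:np.round(v,3) for k,v in o.items()})
for n in ["top","side"]:
    c=read_camera(n); cv2.imwrite(f"pics/{n}0.png",c["pixels"][:,:,::-1]); np.savez(f"{n}0.npz",**c)
    print(n,c["mtx"],c["extrinsics"].round(3), c.keys())
E
```

```text
pics
{'t': np.float64(0.0), 'q': array([ 1.108,  0.478,  0.022,  1.556, -0.012,  1.109, -0.083]), 'joint_vel': array([-0.   ,  0.001,  0.   , -0.001,  0.001, -0.001,  0.   ]), 'joint_torque': array([-0.0000e+00, -5.9645e+01,  1.6070e+00, -2.8120e+01,  1.2000e-02,
        9.0000e-03, -0.0000e+00]), 'eef_pos': array([ 0.234, -0.632,  0.217]), 'tool_rot': array([-0.   ,  0.821, -0.571, -0.001]), 'contact_force': array([ 0.17 , -0.818, -0.141]), 'torque': array([-0.01 , -0.033,  0.047]), 'gripper_width': np.float64(0.997)}
top [[375.06177877   0.         317.92674022]
 [  0.         375.06177877 203.55089256]
 [  0.           0.           1.        ]] [[-1.000e-03  9.920e-01 -1.250e-01  3.830e-01]
 [-1.000e+00  1.000e-03  1.700e-02  6.700e-02]
 [ 1.700e-02  1.250e-01  9.920e-01  1.017e+00]
 [ 0.000e+00  0.000e+00  0.000e+00  1.000e+00]] dict_keys(['pixels', 'depth', 'mtx', 'extrinsics'])
side [[445.92624019   0.         322.90408399]
 [  0.         445.92624019 200.04060782]
 [  0.           0.           1.        ]] [[-0.905  0.226 -0.36   0.124]
 [-0.425 -0.512  0.747  0.893]
 [-0.016  0.829  0.559  0.682]
 [ 0.     0.     0.     1.   ]] dict_keys(['pixels', 'depth', 'mtx', 'extrinsics'])
```

View pics/top0.png

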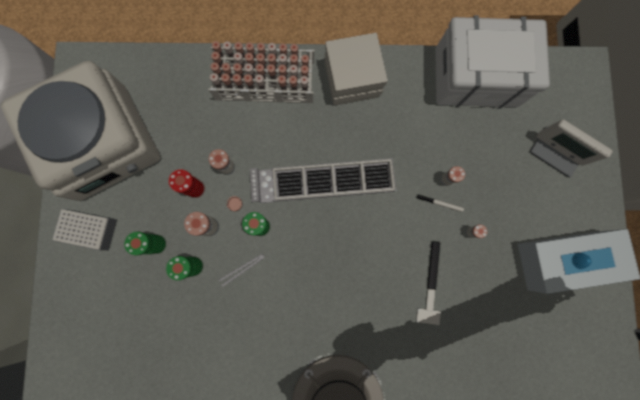

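View pics/side0.png

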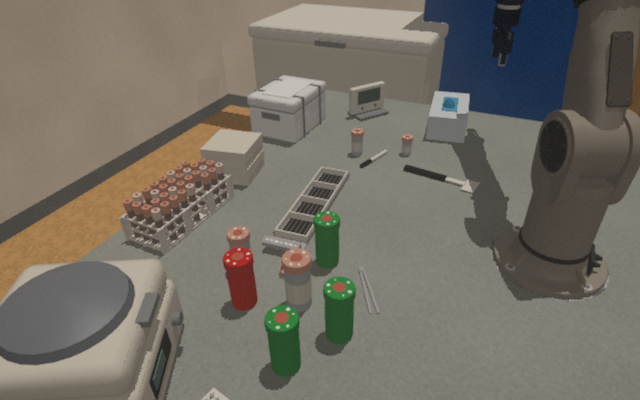

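```bash
cat > h.py <<'E'
import cv2,numpy as np
def ray(c,u,v):
    K=c["mtx"];E=c["extrinsics"]
    d=np.array([(u-K[0,2])/K[0,0],-(v-K[1,2])/K[1,1],-1.0])
    return E[:3,3],E[:3,:3]@d
def onplane(c,u,v,z):
    o,d=ray(c,u,v); return o+d*(z-o[2])/d[2]
def pt(c,u,v):
    o,d=ray(c,u,v); return o+d*c["depth"][int(round(v)),int(round(u))]
def cloud(c):
    K=c["mtx"];E=c["extrinsics"];h,w=c["depth"].shape
    u,v=np.meshgrid(np.arange(w),np.arange(h))
    d=np.stack([(u-K[0,2])/K[0,0],-(v-K[1,2])/K[1,1],-np.ones((h,w))],-1)*c["depth"][...,None]
    return d@E[:3,:3].T+E[:3,3]
E
python3 - <<'E'
from h import *
for n in ["top","side"]:
    c=np.load(n+"0.npz"); im=c["pixels"]; P=cloud(c)
    r,g,b=[im[...,i].astype(int) for i in range(3)]
    m=((r-g>25)&(r-b>25)).astype(np.uint8); 
    k,l,s,ct=cv2.connectedComponentsWithStats(m)
    for i in range(1,k):
        if s[i,4]<25: continue
        Q=P[l==i]; Q=Q[np.isfinite(Q).all(1)]
        print(n,ct[i].round(1),s[i].tolist(),"med z",np.median(Q[:,2]).round(3),Q.mean(0).round(3), np.percentile(Q[:,2],90).round(3))
    if n=="top": 
        a=im[130:290,120:280]; cv2.imwrite("pics/crop_top.png",cv2.resize(a,None,fx=4,fy=4,interpolation=2)[:600,:,::-1])
        a=im[150:250,235:500]; cv2.imwrite("pics/crop_top2.png",cv2.resize(a,None,fx=3,fy=3,interpolation=2)[:,:,::-1])
E
```

```text
top [252.2  19.2] [0, 0, 579, 56, 20456] med z -0.751 [ 1.534  0.359 -0.735] -0.745
top [215.2  55.1] [212, 52, 7, 7, 42] med z 0.109 [0.88  0.315 0.108] 0.11
top [248.9  56.3] [245, 53, 8, 8, 46] med z 0.109 [0.878 0.229 0.108] 0.111
top [260.   56.7] [256, 53, 8, 8, 45] med z 0.109 [0.877 0.2   0.107] 0.11
top [271.2  57.1] [268, 54, 7, 7, 42] med z 0.108 [0.876 0.172 0.107] 0.11
top [293.6  57.6] [291, 54, 6, 8, 42] med z 0.108 [0.875 0.114 0.107] 0.11
top [304.6  58.2] [302, 55, 6, 7, 35] med z 0.109 [0.859 0.085 0.135] 0.111
top [214.6  66. ] [211, 62, 8, 8, 45] med z 0.108 [0.851 0.315 0.107] 0.111
top [225.4  66.7] [222, 64, 8, 7, 40] med z 0.109 [0.848 0.287 0.109] 0.111
top [237.1  66.8] [234, 64, 7, 7, 42] med z 0.109 [0.848 0.258 0.109] 0.111
top [259.6  67.2] [256, 64, 8, 8, 44] med z 0.109 [0.849 0.201 0.106] 0.111
top [270.9  67.5] [268, 64, 7, 8, 42] med z 0.109 [0.848 0.172 0.106] 0.111
top [281.9  68.1] [279, 65, 7, 7, 40] med z 0.108 [0.846 0.144 0.109] 0.111
top [304.4  68.7] [302, 65, 6, 8, 41] med z 0.109 [0.845 0.086 0.108] 0.111
top [225.1  77.1] [222, 74, 7, 8
[... 1175 characters left out ...]
178, 11333] med z -0.753 [ 1.953 -0.343 -0.601] 0.103
side [357.2 132.1] [351, 128, 13, 9, 85] med z 0.079 [ 0.569 -0.281  0.087] 0.081
side [407.2 138. ] [403, 134, 10, 8, 54] med z 0.059 [ 0.432 -0.361  0.057] 0.062
side [326.3 217.5] [321, 215, 11, 6, 50] med z 0.122 [0.443 0.218 0.133] 0.124
side [237.9 235.2] [227, 226, 23, 19, 335] med z 0.099 [0.607 0.307 0.099] 0.101
side [240.6 277.5] [222, 247, 36, 64, 1651] med z 0.083 [0.542 0.396 0.08 ] 0.122
side [295.1 261.4] [279, 248, 32, 30, 650] med z 0.121 [0.451 0.342 0.111] 0.123
side [338.9 286.8] [333, 283, 13, 9, 95] med z 0.123 [0.344 0.38  0.123] 0.124
side [281.  317.2] [274, 312, 15, 11, 121] med z 0.123 [0.402 0.481 0.123] 0.124
```

Run:
```python
from h import *
c=np.load("side0.npz"); a=c["pixels"][100:310,180:450]; cv2.imwrite("pics/crop_side.png",cv2.resize(a,None,fx=2.8,fy=2.8,interpolation=2)[:,:,::-1])
```

```text
(no output)
```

View pics/crop_top.png

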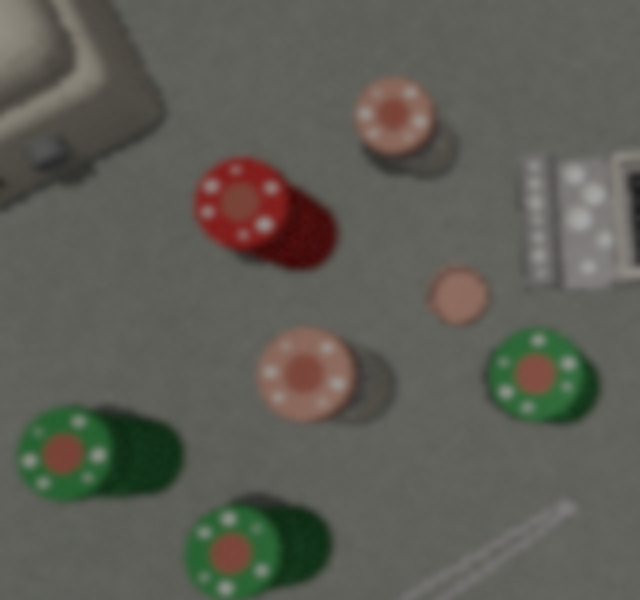

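View pics/crop_top2.png

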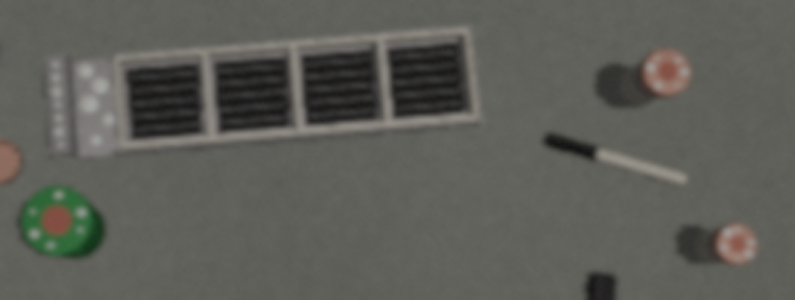

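View pics/crop_side.png

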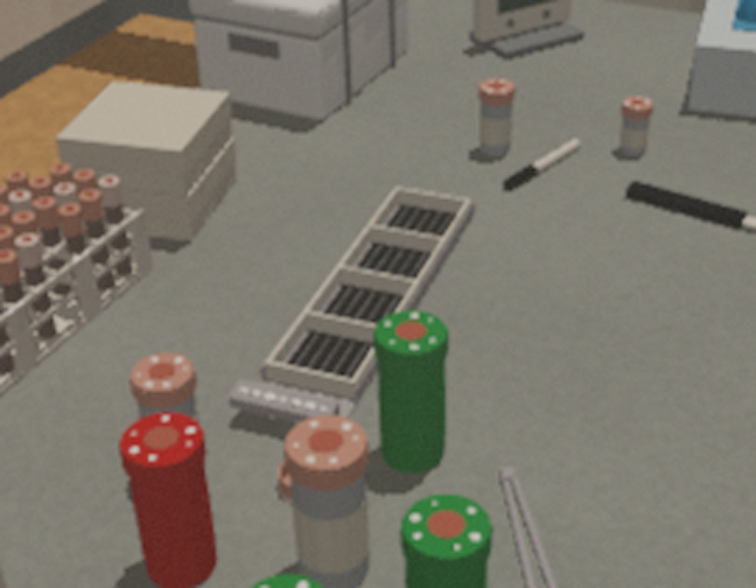

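Run:
```python
from h import *
c=np.load("top0.npz"); im=c["pixels"]; P=cloud(c)
r,g,b=[im[...,i].astype(int) for i in range(3)]
m=((r-g>22)&(r-b>22)).astype(np.uint8); m=cv2.morphologyEx(m,cv2.MORPH_CLOSE,np.ones((5,5)))
C=dict(a=(480,231,.06),b=(457,174,.08),c=(218,159,.1),d=(196,223,.122),redd=(181,181,.122),g1=(254,223,.122),cap=(234,203,.0))
cs,_=cv2.findContours(m,0,1)
for n,(u,v,z) in C.items():
    # depth-based: points within 5mm of top height near
    Q=P[v-16:v+17,u-16:u+17].reshape(-1,3); S=Q[abs(Q[:,2]-z)<.006]; 
    (x,y),R=cv2.minEnclosingCircle((S[:,:2]*1000).astype(np.float32))
    k=[q for q in cs if cv2.pointPolygonTest(q,(u,v),False)>=0]
    if k:
        (cu,cv_),rr=cv2.minEnclosingCircle(k[0]); w=onplane(c,cu,cv_,z); 
        M=cv2.moments(k[0]); w2=onplane(c,M['m10']/M['m00'],M['m01']/M['m00'],z)
    print(n,"depth circ",round(x,1),round(y,1),round(R,1),"ray",w.round(4),w2.round(4),round(rr,1))
s=np.load("side0.npz")
# tray pads
gray=im.max(2); R=gray[155:205,270:400]
mm=(R<45).astype(np.uint8); mm=cv2.morphologyEx(mm,cv2.MORPH_CLOSE,np.ones((5,5)))
k,l,st,ct=cv2.connectedComponentsWithStats(mm)
pts=[]
for i in range(1,k):
    if st[i,4]<150: continue
    ys,xs=np.where(l==i); rc=cv2.minAreaRect(np.stack([xs,ys],1).astype(np.float32))
    u,v=rc[0][0]+270,rc[0][1]+155; w=onplane(c,u,v,.005); w2=onplane(c,ct[i][0]+270,ct[i][1]+155,.005); pts.append(w2); print("pad",st[i],rc[1],w.round(4),w2.round(4))
pts=sorted(np.array(pts),key=lambda p:-p[1]); 
for p,q in zip(pts,pts[1:]): print(np.linalg.norm(q-p), np.degrees(np.arctan2(*(q-p)[1::-1])))
```

```text
a depth circ 432.9 -364.1 17.9 ray [ 0.433  -0.3632  0.06  ] [ 0.432  -0.3636  0.06  ] 6.2
b depth circ 578.3 -302.4 20.8 ray [ 0.5778 -0.3027  0.08  ] [ 0.578  -0.3032  0.08  ] 7.3
c depth circ 611.7 302.0 24.2 ray [0.6105 0.3006 0.1   ] [0.6103 0.3003 0.1   ] 9.4
d depth circ 449.0 344.2 28.7 ray [0.4483 0.3417 0.122 ] [0.4484 0.3418 0.122 ] 11.9
redd depth circ 552.5 386.3 28.5 ray [0.5438 0.3707 0.122 ] [0.545  0.3724 0.122 ] 18.8
g1 depth circ 448.7 207.2 28.6 ray [0.4488 0.2061 0.122 ] [0.4488 0.2061 0.122 ] 4.3
cap depth circ 513.8 280.1 61.0 ray [0.5112 0.2785 0.    ] [0.5112 0.2785 0.    ] 6.8
pad [ 96  10  23  23 458] (21.194292068481445, 21.79131317138672) [ 0.5858 -0.111   0.005 ] [ 0.5858 -0.1114  0.005 ]
pad [ 67  13  23  23 463] (21.51660919189453, 21.872844696044922) [ 0.5789 -0.0312  0.005 ] [ 0.5794 -0.031   0.005 ]
pad [ 38  15  23  23 465] (21.302867889404297, 21.944091796875) [0.5725 0.0481 0.005 ] [0.5726 0.0481 0.005 ]
pad [  8  17  23  23 467] (21.628416061401367, 22.088592529296875) [0.566 0.128 0.005] [0.5663 0.128  0.005 ]
0.08009474234206417 -85.52055783093915
0.0794299720456732 -85.08260630149951
0.08065571984558301 -85.42830288009739
```

Candidates in the top view:
- Pink-capped jars at (480,231), (457,174), (218,159) and (196,223), with top heights of 60, 80, 100 and 122 mm. These are jar_a, jar_b, jar_c and jar_d.
- Things to leave alone: a loose pink disc lying flat at (235,204), a red look-alike at (181,181), green ones at (254,223), (136,243) and (178,267), and the pink tube caps in the rack near (260,70).

The close crops confirm the choice. The lip is at the left end of the tray (255,185), so cell1 is at y = +0.128.

I'll start by turning the jaws across the tray.

>>> send_rows --commands '[{"translation": [0,0,0],"rot": [0,0,-7],"grip": 0.085},{"translation": [0,0,0],"rot": [0,0,-7],"grip": 0.085},{"translation": [0,0,0],"rot": [0,0,-7],"grip": 0.085},{"translation": [0,0,0],"rot": [0,0,-7],"grip": 0.085},{"translation": [0,0,0],"rot": [0,0,-7],"grip": 0.085}]' --force 40

```text
t: 0.52
eef_pos: [0.2344, -0.6326, 0.2178]
tool_rot: [-0.0, 0.955, -0.295, -0.0]
contact_force: [0.4, 0.4, -0.0]
gripper_width: 0.995
```

>>> send_rows --commands '[{"translation": [0,0,0],"rot": [0,0,-7],"grip": 0.085},{"translation": [0,0,0],"rot": [0,0,-7],"grip": 0.085},{"translation": [0,0,0],"rot": [0,0,-7],"grip": 0.085},{"translation": [0,0,0],"rot": [0,0,-7],"grip": 0.085},{"translation": [0,0,0],"rot": [0,0,-4],"grip": 0.085}]'

```text
t: 0.93
eef_pos: [0.2343, -0.6326, 0.2178]
tool_rot: [-0.001, 1.0, -0.02, -0.0]
contact_force: [-0.1, -0.5, 0.1]
gripper_width: 0.997
```

```bash
cat > go.py <<'E'
import sys,numpy as np
from station import *
from scipy.spatial.transform import Rotation as Ro
o=get_obs(); q=o["tool_rot"]; R=Ro.from_quat([q[1],q[2],q[3],q[0]])
M=R.as_matrix(); p=np.array(o["eef_pos"])
print("t",round(float(o["t"]),2),"p",p.round(4),"yaw",np.degrees(np.arctan2(M[1,0],M[0,0])).round(2),"tz",M[:,2].round(3),"F",np.round(o["contact_force"],1),"g",round(float(o["gripper_width"]),3),"q",np.round(o["q"],2))
a=[float(x) for x in sys.argv[1:]]
for i in range(0,len(a),3):
    t=np.array(a[i:i+3]); print("to",t,"tool shift mm",(M.T@(t-p)*1000).round(1)); p=t
yaw=np.radians(4.6); W=np.array([[np.cos(yaw),np.sin(yaw),0],[np.sin(yaw),-np.cos(yaw),0],[0,0,-1]]).T
print("rotvec deg to target",np.degrees(Ro.from_matrix(M.T@W).as_rotvec()).round(2))
E
python3 go.py .433 -.3636 .16 .433 -.3636 .045
```

```text
t 0.93 p [ 0.2343 -0.6326  0.2178] yaw -2.32 tz [-0.     0.001 -1.   ] F [-0.1 -0.5  0.1] g 0.997 q [ 1.28  0.49 -0.23  1.54  0.12  1.12  0.99]
to [ 0.433  -0.3636  0.16  ] tool shift mm [ 187.7 -276.8   58. ]
to [ 0.433  -0.3636  0.045 ] tool shift mm [0.00e+00 1.00e-01 1.15e+02]
rotvec deg to target [-0.06  0.02 -6.92]
```

>>> send_rows --commands '[{"translation": [0,0,0],"rot": [0,0,-6.9],"grip": 0.085},{"translation": [0.022,-0.025,0.005],"rot": [0,0,0],"grip": 0.085},{"translation": [0.022,-0.025,0.005],"rot": [0,0,0],"grip": 0.085},{"translation": [0.022,-0.025,0.005],"rot": [0,0,0],"grip": 0.085},{"translation": [0.022,-0.025,0.005],"rot": [0,0,0],"grip": 0.085}]'

```text
t: 1.35
eef_pos: [0.3152, -0.5254, 0.1977]
tool_rot: [-0.0, 0.999, 0.037, -0.0]
contact_force: [0.3, 0.0, -0.3]
gripper_width: 0.994
```

>>> send_rows --commands '[{"translation": [0.022,-0.025,0.005],"rot": [0,0,0],"grip": 0.085},{"translation": [0.022,-0.025,0.005],"rot": [0,0,0],"grip": 0.085},{"translation": [0.022,-0.025,0.005],"rot": [0,0,0],"grip": 0.085},{"translation": [0.022,-0.025,0.005],"rot": [0,0,0],"grip": 0.085},{"translation": [0.022,-0.025,0.005],"rot": [0,0,0],"grip": 0.085}]'

```text
t: 1.77
eef_pos: [0.4158, -0.3925, 0.1729]
tool_rot: [-0.0, 0.999, 0.037, -0.0]
contact_force: [0.4, 0.3, -1.3]
gripper_width: 0.994
```

```bash
python3 go.py .433 -.3636 .12 .433 -.3636 .045
```

```text
t 1.77 p [ 0.4158 -0.3925  0.1729] yaw 4.22 tz [-0.  0. -1.] F [ 0.4  0.3 -1.3] g 0.994 q [ 0.93  0.38 -0.35  1.83  0.16  0.95  0.58]
to [ 0.433  -0.3636  0.12  ] tool shift mm [ 19.3 -27.5  52.9]
to [ 0.433  -0.3636  0.045 ] tool shift mm [ 0.  0. 75.]
rotvec deg to target [-0.02  0.03 -0.38]
```

>>> send_rows --commands '[{"translation": [0.0097,-0.0138,0.02],"rot": [0,0,0],"grip": 0.085},{"translation": [0.0096,-0.0137,0.02],"rot": [0,0,-0.4],"grip": 0.085},{"translation": [0,0,0.02],"rot": [0,0,0],"grip": 0.085},{"translation": [0,0,0.02],"rot": [0,0,0],"grip": 0.085},{"translation": [0,0,0.02],"rot": [0,0,0],"grip": 0.085}]'

```text
t: 2.18
eef_pos: [0.4326, -0.3645, 0.0723]
tool_rot: [-0.0, 0.999, 0.041, -0.0]
contact_force: [0.6, 0.6, -0.3]
gripper_width: 0.994
```

```bash
python3 go.py .433 -.3636 .045
python3 - <<'E'
from station import *; import cv2
c=read_camera("side"); a=c["pixels"][60:260,300:560]; cv2.imwrite("pics/s1.png",cv2.resize(a,None,fx=3,fy=3)[:,:,::-1])
E
```

```text
t 2.18 p [ 0.4326 -0.3645  0.0723] yaw 4.69 tz [-0.  0. -1.] F [ 0.6  0.6 -0.3] g 0.994 q [ 0.85  0.5  -0.33  1.92  0.23  0.75  0.47]
to [ 0.433  -0.3636  0.045 ] tool shift mm [ 0.5 -0.9 27.3]
rotvec deg to target [-0.02  0.02  0.09]
```

View pics/s1.png

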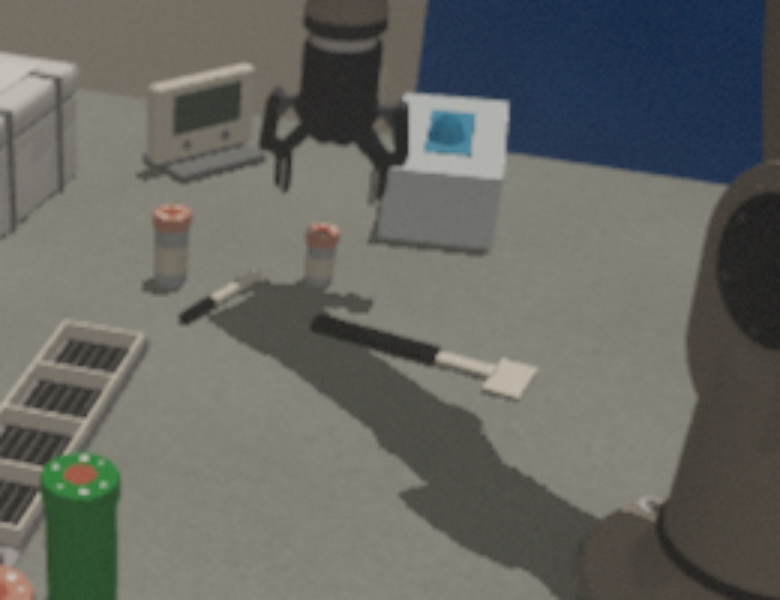

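```bash
cat >> h.py <<'E'
def proj(c,p):
    E=c["extrinsics"];K=c["mtx"]; q=E[:3,:3].T@(np.array(p)-E[:3,3]); return (K[0,2]+K[0,0]*q[0]/-q[2], K[1,2]+K[1,1]*(-q[1])/-q[2])
E
python3 - <<'E'
from station import *; from h import *
for n in ["top","side"]:
    c=read_camera(n); o=get_obs(); p=np.array(o["eef_pos"]); print(o["t"],p)
    t=p-[0,0,.004]
    im=c["pixels"].copy()
    for q in [t,t+[.0425,.003,0],t-[.0425,.003,0],[.433,-.3636,.06]]: 
        u,v=proj(c,q); print(n,round(u),round(v)); im[int(round(v)),int(round(u))]=(0,255,255)
    if n=="top": a=im[150:300,400:560]
    else: a=im[60:210,340:500]
    cv2.imwrite(f"pics/{n}2.png",cv2.resize(a,None,fx=4,fy=4,interpolation=0)[:,:,::-1])
E
```

```text
2.2833 [ 0.43026899 -0.36347231  0.07023261]
top 481 232
top 479 215
top 483 249
top 480 231
2.3333 [ 0.43140404 -0.36426428  0.07206782]
side 408 134
side 395 133
side 422 136
side 407 137
```

View pics/top2.png

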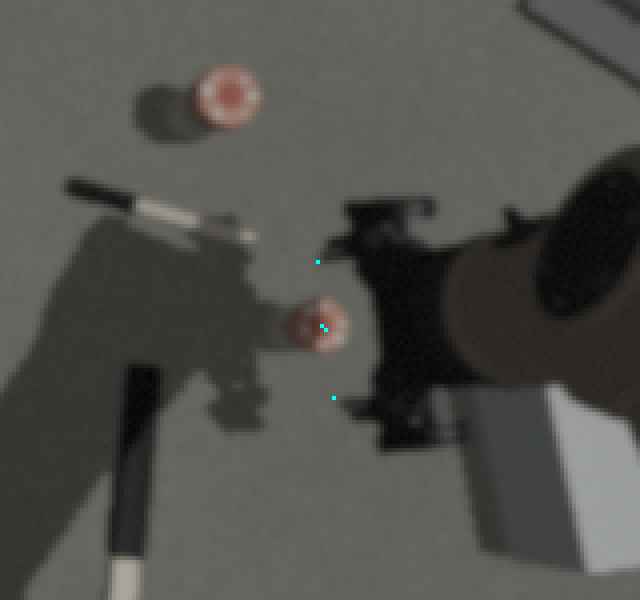

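View pics/side2.png

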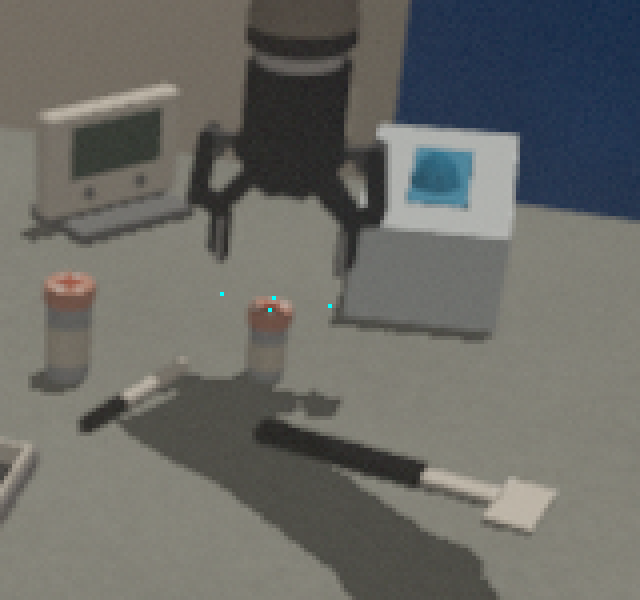

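Run:
```python
from station import *; from h import *
ct=np.load("top0.npz");cs=np.load("side0.npz")
def tri(a,b):
    o1,d1=ray(ct,*a);o2,d2=ray(cs,*b)
    s=np.linalg.lstsq(np.stack([d1,-d2],1),o2-o1,rcond=None)[0]
    p,q=o1+s[0]*d1,o2+s[1]*d2; return ((p+q)/2).round(4),np.linalg.norm(p-q).round(4)
print(tri((482.5,212.5),(395,124)),tri((486,251.5),(427.5,126)))
c=read_camera("side"); P=cloud(c); print(get_obs()["eef_pos"])
for u,v in [(394,120),(395,122),(395,124),(427,122),(428,124)]: print(u,v,P[v,u].round(3))
c=read_camera("top"); P=cloud(c)
S=P[195:265,475:520].reshape(-1,3); 
for lo in np.arange(.03,.2,.01): 
    k=S[(S[:,2]>lo)&(S[:,2]<=lo+.01)]; 
    if len(k): print(lo.round(2),len(k),k.min(0).round(3),k.max(0).round(3))
```

```text
(array([ 0.4749, -0.356 ,  0.0992]), np.float64(0.0033)) (array([ 0.3766, -0.3547,  0.1105]), np.float64(0.0084))
[ 0.43242491 -0.36503949  0.07340805]
394 120 [ 0.475 -0.348  0.116]
395 122 [ 0.474 -0.357  0.106]
395 124 [ 0.473 -0.354  0.101]
427 122 [ 0.376 -0.361  0.121]
428 124 [ 0.398 -0.489  0.057]
0.03 1 [ 0.418 -0.362  0.033] [ 0.418 -0.362  0.033]
0.05 78 [ 0.417 -0.382  0.051] [ 0.451 -0.352  0.06 ]
0.06 55 [ 0.42  -0.377  0.06 ] [ 0.448 -0.35   0.065]
0.1 13 [ 0.375 -0.373  0.101] [ 0.484 -0.348  0.11 ]
0.11 23 [ 0.375 -0.361  0.111] [ 0.486 -0.348  0.12 ]
0.12 25 [ 0.375 -0.361  0.12 ] [ 0.485 -0.347  0.13 ]
0.13 10 [ 0.373 -0.361  0.132] [ 0.479 -0.347  0.139]
0.14 80 [ 0.359 -0.38   0.141] [ 0.504 -0.346  0.15 ]
0.15 134 [ 0.357 -0.378  0.15 ] [ 0.505 -0.344  0.16 ]
0.16 123 [ 0.359 -0.378  0.16 ] [ 0.504 -0.343  0.17 ]
0.17 70 [ 0.36  -0.366  0.17 ] [ 0.502 -0.343  0.18 ]
0.18 93 [ 0.362 -0.379  0.18 ] [ 0.501 -0.341  0.19 ]
0.19 118 [ 0.362 -0.378  0.19 ] [ 0.499 -0.345  0.2  ]
```

>>> send_rows --commands '[{"translation": [0,0,0.009],"rot": [0,0,0],"grip": 0.085},{"translation": [0,0,0.009],"rot": [0,0,0],"grip": 0.085},{"translation": [0,0,0.009],"rot": [0,0,0],"grip": 0.085},{"translation": [0,0,0],"rot": [0,0,0],"grip": 0.085},{"translation": [0,0,0],"rot": [0,0,0],"grip": 0.085}]'

```text
t: 2.85
eef_pos: [0.4321, -0.3648, 0.0456]
tool_rot: [-0.001, 0.999, 0.04, -0.001]
contact_force: [-0.5, 0.8, -0.2]
gripper_width: 0.997
```

```bash
cat > tip.py <<'E'
from station import *; from h import *
import sys
name=sys.argv[1]; p=np.array(get_obs()["eef_pos"])
for n in ["top","side"]:
    c=read_camera(n); P=cloud(c)
    near=(np.hypot(P[...,0]-p[0],P[...,1]-p[1])<.09)&(P[...,2]>.02)&(c["pixels"].max(2)<70)
    S=P[near]
    print(n,"dark pts")
    for lo in np.arange(.02,.2,.01):
        k=S[(S[:,2]>lo)&(S[:,2]<=lo+.01)]
        if len(k)>3: print("  ",lo.round(2),len(k),k.min(0).round(3),k.max(0).round(3))
    u,v=[int(x) for x in proj(c,p)]
    h=60; a=c["pixels"][max(0,v-h):v+h,max(0,u-h):u+h]
    if n=="top": A=a
cv2.imwrite(f"pics/{name}.png",np.hstack([cv2.resize(x,(400,400),interpolation=2) for x in (A,a)])[:,:,::-1])
E
python3 tip.py s3; python3 go.py
```

```text
top dark pts
   0.02 17 [ 0.421 -0.355  0.02 ] [ 0.442 -0.349  0.03 ]
   0.03 15 [ 0.421 -0.357  0.032] [ 0.442 -0.349  0.04 ]
   0.04 7 [ 0.42  -0.354  0.04 ] [ 0.441 -0.348  0.049]
   0.05 16 [ 0.42  -0.366  0.05 ] [ 0.443 -0.347  0.059]
   0.08 12 [ 0.377 -0.362  0.081] [ 0.484 -0.347  0.089]
   0.09 21 [ 0.375 -0.36   0.09 ] [ 0.485 -0.347  0.1  ]
   0.1 13 [ 0.375 -0.36   0.1  ] [ 0.477 -0.347  0.11 ]
   0.11 41 [ 0.37  -0.375  0.111] [ 0.495 -0.345  0.12 ]
   0.12 135 [ 0.358 -0.379  0.12 ] [ 0.504 -0.344  0.13 ]
   0.13 96 [ 0.358 -0.377  0.13 ] [ 0.501 -0.342  0.14 ]
   0.14 64 [ 0.359 -0.364  0.14 ] [ 0.501 -0.342  0.15 ]
   0.15 77 [ 0.361 -0.38   0.15 ] [ 0.501 -0.342  0.16 ]
   0.16 86 [ 0.362 -0.368  0.16 ] [ 0.499 -0.341  0.17 ]
   0.17 165 [ 0.362 -0.381  0.171] [ 0.498 -0.345  0.18 ]
   0.19 66 [ 0.395 -0.352  0.19 ] [ 0.466 -0.325  0.2  ]
side dark pts
   0.08 13 [ 0.375 -0.369  0.081] [ 0.484 -0.348  0.089]
   0.09 13 [ 0.376 -0.373  0.091] [ 0.483 -0.349  0.1  ]
   0.1 14 [ 0.375 -0.366  0.1  ] [ 0.483 -0.349  0.108]
   0.11 26 [ 0.371 -0.365  0.11 ] [ 0.492 -0.343  0.12 ]
   0.12 81 [ 0.358 -0.382  0.12 ] [ 0.501 -0.342  0.129]
   0.13 92 [ 0.359 -0.386  0.13 ] [ 0.501 -0.341  0.14 ]
   0.14 104 [ 0.36 -0.38  0.14] [ 0.499 -0.342  0.15 ]
   0.15 94 [ 0.362 -0.374  0.15 ] [ 0.498 -0.339  0.16 ]
   0.16 146 [ 0.362 -0.376  0.16 ] [ 0.495 -0.341  0.17 ]
   0.17 117 [ 0.365 -0.377  0.17 ] [ 0.494 -0.345  0.18 ]
   0.18 29 [ 0.394 -0.369  0.181] [ 0.463 -0.327  0.19 ]
   0.19 81 [ 0.395 -0.364  0.19 ] [ 0.461 -0.322  0.2  ]
t 2.95 p [ 0.4327 -0.3652  0.0465] yaw 4.63 tz [ 0. -0. -1.] F [0.  0.  0.7] g 0.995 q [ 0.84  0.54 -0.32  1.93  0.25  0.7   0.45]
rotvec deg to target [ 0.   -0.01  0.03]
```

View pics/s3.png

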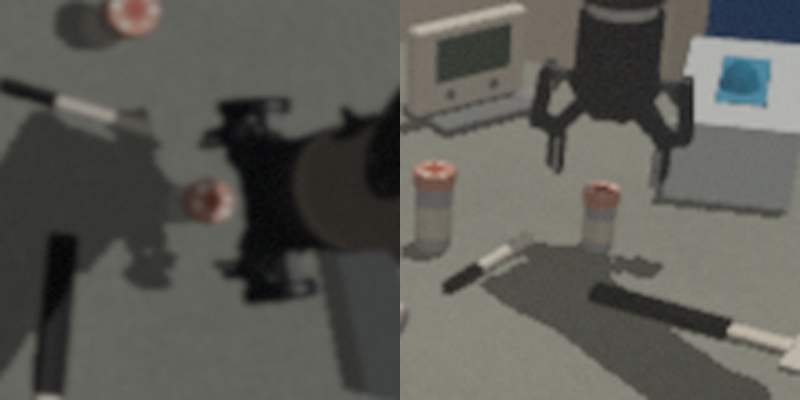

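>>> send_rows --commands '[{"translation": [0,0,0.01],"rot": [0,0,0],"grip": 0.085},{"translation": [0,0,0.01],"rot": [0,0,0],"grip": 0.085},{"translation": [0,0,0.01],"rot": [0,0,0],"grip": 0.085},{"translation": [0,0,0],"rot": [0,0,0],"grip": 0.085},{"translation": [0,0,0],"rot": [0,0,0],"grip": 0.085}]'

```text
t: 3.37
eef_pos: [0.4319, -0.3646, 0.0153]
tool_rot: [-0.001, 0.999, 0.04, -0.001]
contact_force: [0.5, -0.1, -0.3]
gripper_width: 0.994
```

```bash
python3 tip.py s4|head -30; python3 go.py
```

```text
top dark pts
   0.02 17 [ 0.421 -0.356  0.021] [ 0.443 -0.348  0.03 ]
   0.03 15 [ 0.421 -0.356  0.031] [ 0.442 -0.348  0.04 ]
   0.04 7 [ 0.42  -0.364  0.041] [ 0.473 -0.349  0.049]
   0.05 42 [ 0.374 -0.373  0.051] [ 0.484 -0.347  0.06 ]
   0.06 25 [ 0.374 -0.371  0.06 ] [ 0.484 -0.346  0.069]
   0.07 10 [ 0.374 -0.359  0.07 ] [ 0.478 -0.348  0.079]
   0.08 45 [ 0.37  -0.378  0.081] [ 0.491 -0.344  0.09 ]
   0.09 119 [ 0.357 -0.378  0.09 ] [ 0.503 -0.345  0.099]
   0.1 93 [ 0.358 -0.376  0.1  ] [ 0.502 -0.342  0.11 ]
   0.11 53 [ 0.358 -0.378  0.11 ] [ 0.501 -0.341  0.12 ]
   0.12 65 [ 0.361 -0.374  0.12 ] [ 0.499 -0.341  0.13 ]
   0.13 76 [ 0.361 -0.381  0.13 ] [ 0.498 -0.344  0.14 ]
   0.14 148 [ 0.363 -0.38   0.14 ] [ 0.497 -0.345  0.149]
   0.15 10 [ 0.393 -0.358  0.153] [ 0.455 -0.326  0.16 ]
   0.16 64 [ 0.393 -0.362  0.16 ] [ 0.466 -0.324  0.17 ]
   0.17 61 [ 0.395 -0.351  0.17 ] [ 0.465 -0.325  0.18 ]
   0.18 67 [ 0.395 -0.352  0.18 ] [ 0.465 -0.325  0.19 ]
   0.19 81 [ 0.395 -0.352  0.19 ] [ 0.466 -0.324  0.2  ]
side dark pts
   0.05 9 [ 0.375 -0.367  0.053] [ 0.484 -0.355  0.059]
   0.06 13 [ 0.376 -0.372  0.06 ] [ 0.483 -0.352  0.069]
   0.07 19 [ 0.374 -0.37   0.071] [ 0.484 -0.352  0.08 ]
   0.08 27 [ 0.371 -0.366  0.082] [ 0.491 -0.343  0.09 ]
   0.09 80 [ 0.358 -0.378  0.09 ] [ 0.501 -0.342  0.1  ]
   0.1 90 [ 0.358 -0.383  0.1  ] [ 0.5   -0.341  0.11 ]
   0.11 92 [ 0.36  -0.383  0.11 ] [ 0.499 -0.34   0.12 ]
   0.12 100 [ 0.36  -0.379  0.12 ] [ 0.497 -0.34   0.13 ]
   0.13 143 [ 0.362 -0.38   0.13 ] [ 0.499 -0.34   0.14 ]
   0.14 108 [ 0.363 -0.373  0.14 ] [ 0.496 -0.343  0.15 ]
t 3.47 p [ 0.4327 -0.3651  0.0163] yaw 4.63 tz [-0.  0. -1.] F [0.2 0.5 0.1] g 0.994 q [ 0.82  0.59 -0.3   1.95  0.28  0.65  0.43]
rotvec deg to target [-0.01  0.    0.03]
```

View pics/s4.png

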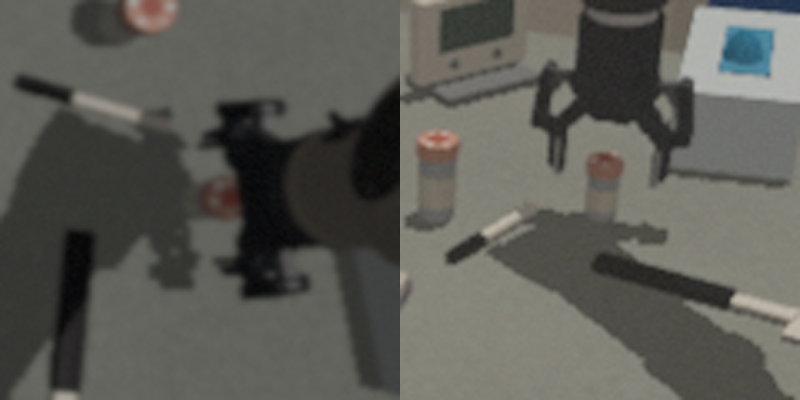

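>>> send_rows --commands '[{"translation": [0,0,0.004],"rot": [0,0,0],"grip": 0.085},{"translation": [0,0,0.004],"rot": [0,0,0],"grip": 0.07},{"translation": [0,0,0],"rot": [0,0,0],"grip": 0.05},{"translation": [0,0,0],"rot": [0,0,0],"grip": 0.03},{"translation": [0,0,0],"rot": [0,0,0],"grip": 0.025}]' --force 30

```text
t: 3.88
eef_pos: [0.4326, -0.3652, 0.0084]
tool_rot: [0.0, 0.999, 0.04, 0.0]
contact_force: [1.3, 0.5, 0.4]
gripper_width: 0.445
```

>>> send_rows --commands '[{"translation": [0,0,0],"rot": [0,0,0],"grip": 0.025},{"translation": [0,0,0],"rot": [0,0,0],"grip": 0.025},{"translation": [0,0,0],"rot": [0,0,0],"grip": 0.025},{"translation": [0,0,0],"rot": [0,0,0],"grip": 0.025},{"translation": [0,0,0],"rot": [0,0,0],"grip": 0.025}]'

```text
t: 4.3
eef_pos: [0.4327, -0.3652, 0.0086]
tool_rot: [0.0, 0.999, 0.04, 0.0]
contact_force: [-0.1, 0.6, 1.9]
gripper_width: 0.386
```

```bash
python3 tip.py s5|sed -n '/side/,$p'|head -8; python3 go.py
```

```text
side dark pts
   0.03 10 [ 0.402 -0.368  0.033] [ 0.46  -0.349  0.039]
   0.04 12 [ 0.402 -0.375  0.041] [ 0.457 -0.352  0.049]
   0.05 11 [ 0.402 -0.369  0.051] [ 0.457 -0.353  0.06 ]
   0.06 22 [ 0.398 -0.362  0.061] [ 0.468 -0.346  0.07 ]
   0.07 71 [ 0.383 -0.376  0.07 ] [ 0.477 -0.346  0.08 ]
   0.08 51 [ 0.377 -0.372  0.08 ] [ 0.48  -0.341  0.09 ]
   0.09 57 [ 0.375 -0.378  0.091] [ 0.487 -0.342  0.1  ]
t 4.4 p [ 0.4327 -0.3652  0.0086] yaw 4.62 tz [ 0. -0. -1.] F [ 0.5 -0.1  1.2] g 0.381 q [ 0.82  0.6  -0.3   1.95  0.28  0.63  0.42]
rotvec deg to target [ 0.01 -0.01  0.02]
```

View pics/s5.png

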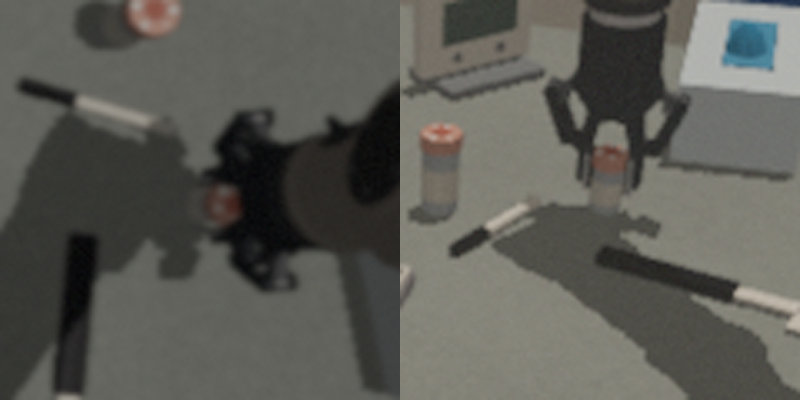

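Both cameras put the fingertips about 40 mm higher than the reported TCP implies, so I'm using the measured tip height. The jaws hold jar_a's cap at an opening of about 33 mm. Lifting now.

>>> send_rows --commands '[{"translation": [0,0,-0.01],"rot": [0,0,0],"grip": 0.025},{"translation": [0,0,-0.02],"rot": [0,0,0],"grip": 0.025},{"translation": [0,0,-0.02],"rot": [0,0,0],"grip": 0.025},{"translation": [0,0,-0.02],"rot": [0,0,0],"grip": 0.025},{"translation": [0,0,0],"rot": [0,0,0],"grip": 0.025}]'

```text
t: 4.82
eef_pos: [0.4348, -0.3666, 0.0826]
tool_rot: [0.002, 0.999, 0.04, 0.002]
contact_force: [-0.6, -0.1, 0.4]
gripper_width: 0.384
```

>>> send_rows --commands '[{"translation": [0.0123,-0.0344,0],"rot": [0,0,0],"grip": 0.025},{"translation": [0.0123,-0.0344,0],"rot": [0,0,0],"grip": 0.025},{"translation": [0.0123,-0.0344,0],"rot": [0,0,0],"grip": 0.025},{"translation": [0.0123,-0.0344,0],"rot": [0,0,0],"grip": 0.025},{"translation": [0.0123,-0.0344,0],"rot": [0,0,0],"grip": 0.025}]'

```text
t: 5.23
eef_pos: [0.4799, -0.1871, 0.0784]
tool_rot: [-0.0, 0.999, 0.04, -0.0]
contact_force: [1.5, 0.4, -0.2]
gripper_width: 0.384
```

>>> send_rows --commands '[{"translation": [0.0123,-0.0344,0],"rot": [0,0,0],"grip": 0.025},{"translation": [0.0123,-0.0344,0],"rot": [0,0,0],"grip": 0.025},{"translation": [0.0123,-0.0344,0],"rot": [0,0,0],"grip": 0.025},{"translation": [0.0123,-0.0344,0],"rot": [0,0,0],"grip": 0.025},{"translation": [0.0123,-0.0344,0],"rot": [0,0,0],"grip": 0.025}]'

```text
t: 5.65
eef_pos: [0.5273, -0.0106, 0.0783]
tool_rot: [0.0, 0.999, 0.04, -0.0]
contact_force: [0.5, -0.8, -0.7]
gripper_width: 0.383
```

>>> send_rows --commands '[{"translation": [0.0123,-0.0344,0],"rot": [0,0,0],"grip": 0.025},{"translation": [0.0123,-0.0344,0],"rot": [0,0,0],"grip": 0.025},{"translation": [0.0123,-0.0344,0],"rot": [0,0,0],"grip": 0.025},{"translation": [0.0123,-0.0344,0],"rot": [0,0,0],"grip": 0.025},{"translation": [0,0,0],"rot": [0,0,0],"grip": 0.025}]'

```text
t: 6.07
eef_pos: [0.5661, 0.139, 0.0792]
tool_rot: [-0.003, 0.999, 0.045, 0.001]
contact_force: [0.3, 1.8, 0.6]
gripper_width: 0.389
```

```bash
python3 go.py .566 .128 .0136; python3 tip.py s6|sed -n '/side/,$p'|head -8
python3 - <<'E'
from h import *; from station import *
c=read_camera("side"); im=c["pixels"][130:280,220:380]; cv2.imwrite("pics/s7.png",cv2.resize(im,None,fx=4,fy=4,interpolation=2)[:,:,::-1])
E
```

```text
t 6.07 p [0.5661 0.139  0.0792] yaw 5.19 tz [ 0.002  0.007 -1.   ] F [0.3 1.8 0.6] g 0.389 q [-0.02  0.53 -0.42  1.88  0.28  0.79 -0.5 ]
to [0.566  0.128  0.0136] tool shift mm [-1.3 11.4 65.5]
rotvec deg to target [-0.37 -0.17  0.59]
side dark pts
   0.09 4 [0.539 0.139 0.094] [0.582 0.145 0.1  ]
   0.1 21 [0.533 0.128 0.1  ] [0.591 0.149 0.11 ]
   0.11 25 [0.533 0.131 0.11 ] [0.592 0.148 0.119]
   0.12 22 [0.533 0.129 0.12 ] [0.59  0.147 0.129]
   0.13 49 [0.518 0.131 0.13 ] [0.598 0.152 0.14 ]
   0.14 137 [0.513 0.12  0.14 ] [0.614 0.153 0.15 ]
   0.15 113 [0.509 0.122 0.15 ] [0.616 0.155 0.16 ]
```

View pics/s7.png

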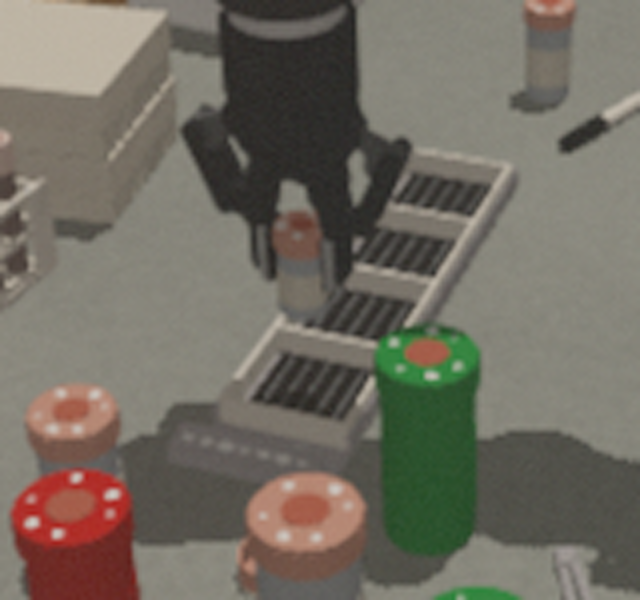

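```bash
python3 go.py .566 .128 .014
```

```text
t 6.22 p [0.5648 0.1286 0.0779] yaw 4.68 tz [-0.001 -0.001 -1.   ] F [ 0.2 -0.2 -1.4] g 0.382 q [-0.01  0.53 -0.41  1.88  0.29  0.79 -0.5 ]
to [0.566 0.128 0.014] tool shift mm [ 1.2  0.7 63.9]
rotvec deg to target [0.04 0.07 0.08]
```

>>> send_rows --commands '[{"translation": [0.001,0,0.02],"rot": [0,0,0],"grip": 0.025},{"translation": [0,0,0.018],"rot": [0,0,0],"grip": 0.025},{"translation": [0,0,0.014],"rot": [0,0,0],"grip": 0.025},{"translation": [0,0,0.008],"rot": [0,0,0],"grip": 0.025},{"translation": [0,0,0.002],"rot": [0,0,0],"grip": 0.025}]'

```text
t: 6.63
eef_pos: [0.5651, 0.1265, 0.0148]
tool_rot: [0.001, 0.999, 0.039, -0.002]
contact_force: [-0.3, -0.2, -1.4]
gripper_width: 0.382
```

>>> send_rows --commands '[{"translation": [0,0,0.001],"rot": [0,0,0],"grip": 0.025},{"translation": [0,0,0.001],"rot": [0,0,0],"grip": 0.025},{"translation": [0,0,0],"rot": [0,0,0],"grip": 0.025},{"translation": [0,0,0],"rot": [0,0,0],"grip": 0.025},{"translation": [0,0,0],"rot": [0,0,0],"grip": 0.025}]'

```text
t: 7.05
eef_pos: [0.5668, 0.129, 0.015]
tool_rot: [-0.0, 0.999, 0.04, 0.001]
contact_force: [-0.2, -0.3, -0.5]
gripper_width: 0.386
```

```bash
python3 go.py .566 .128 .0136;python3 - <<'E'
from h import *; from station import *
c=read_camera("side"); im=c["pixels"][130:280,220:380]; cv2.imwrite("pics/s8.png",cv2.resize(im,None,fx=4,fy=4,interpolation=2)[:,:,::-1])
E
```

```text
t 7.05 p [0.5668 0.129  0.015 ] yaw 4.62 tz [ 0.001  0.    -1.   ] F [-0.2 -0.3 -0.5] g 0.386 q [-0.05  0.62 -0.37  1.91  0.34  0.68 -0.54]
to [0.566  0.128  0.0136] tool shift mm [-0.9  0.9  1.4]
rotvec deg to target [-0.01 -0.06  0.02]
```

View pics/s8.png

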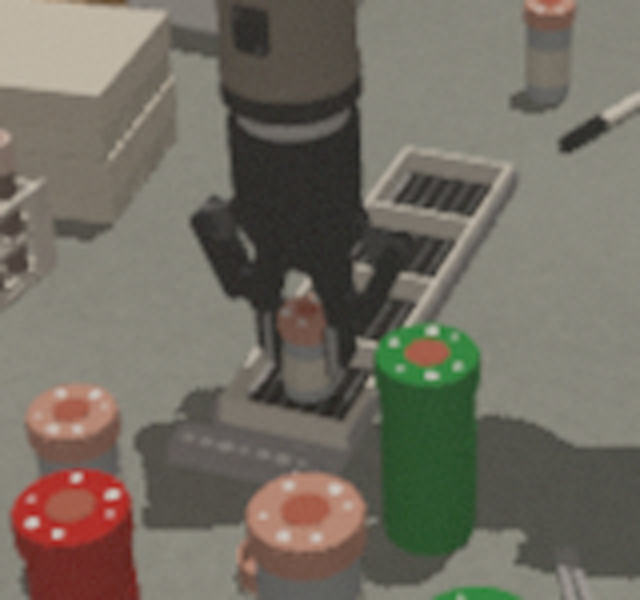

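>>> send_rows --commands '[{"translation": [0,0,0.001],"rot": [0,0,0],"grip": 0.025},{"translation": [0,0,0.001],"rot": [0,0,0],"grip": 0.025},{"translation": [0,0,0],"rot": [0,0,0],"grip": 0.036},{"translation": [0,0,0],"rot": [0,0,0],"grip": 0.04},{"translation": [0,0,0],"rot": [0,0,0],"grip": 0.05}]'

```text
t: 7.52
eef_pos: [0.5663, 0.1288, 0.0123]
tool_rot: [0.0, 0.999, 0.04, -0.0]
contact_force: [0.5, -0.6, -0.4]
gripper_width: 0.578
```

>>> send_rows --commands '[{"translation": [0,0,0],"rot": [0,0,0],"grip": 0.06},{"translation": [0,0,0],"rot": [0,0,0],"grip": 0.07},{"translation": [0,0,-0.01],"rot": [0,0,0],"grip": 0.085},{"translation": [0,0,-0.02],"rot": [0,0,0],"grip": 0.085},{"translation": [0,0,-0.03],"rot": [0,0,0],"grip": 0.085}]'

```text
t: 7.93
eef_pos: [0.5645, 0.1283, 0.0715]
tool_rot: [0.0, 0.999, 0.041, -0.002]
contact_force: [0.5, 0.2, 0.3]
gripper_width: 0.997
```

```bash
python3 go.py .578 -.303 .11
python3 - <<'E'
from h import *; from station import *
c=read_camera("side"); im=c["pixels"][130:280,220:380]; cv2.imwrite("pics/s9.png",cv2.resize(im,None,fx=4,fy=4,interpolation=2)[:,:,::-1])
E
```

```text
t 7.93 p [0.5645 0.1283 0.0715] yaw 4.65 tz [-0.005 -0.001 -1.   ] F [0.5 0.2 0.3] g 0.997 q [-0.02  0.54 -0.41  1.88  0.29  0.79 -0.5 ]
to [ 0.578 -0.303  0.11 ] tool shift mm [-21.7 431.  -38.1]
rotvec deg to target [0.04 0.27 0.05]
```

View pics/s9.png

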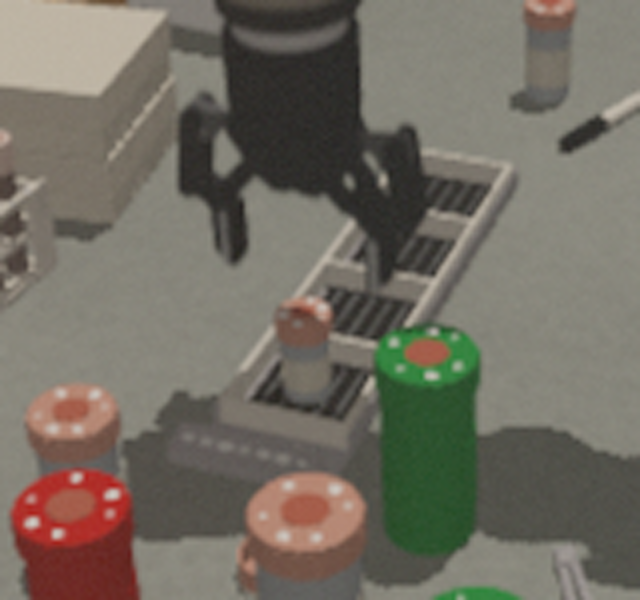

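Jar_a stands upright in cell1 at crop pixel (303,350), released. Going to jar_b.

>>> send_rows --commands '[{"translation": [-0.0018,0.02,-0.005],"rot": [0,0,0],"grip": 0.085},{"translation": [-0.0018,0.036,0],"rot": [0,0,0],"grip": 0.085},{"translation": [-0.0018,0.036,0],"rot": [0,0,0],"grip": 0.085},{"translation": [-0.0018,0.036,0],"rot": [0,0,0],"grip": 0.085},{"translation": [-0.0018,0.036,0],"rot": [0,0,0],"grip": 0.085}]'

```text
t: 8.4
eef_pos: [0.5708, -0.0369, 0.0783]
tool_rot: [0.0, 0.999, 0.041, 0.001]
contact_force: [0.1, -0.3, -0.6]
gripper_width: 0.995
```

>>> send_rows --commands '[{"translation": [-0.0018,0.036,0],"rot": [0,0,0],"grip": 0.085},{"translation": [-0.0018,0.036,0],"rot": [0,0,0],"grip": 0.085},{"translation": [-0.0018,0.036,0],"rot": [0,0,0],"grip": 0.085},{"translation": [-0.0018,0.036,0],"rot": [0,0,0],"grip": 0.085},{"translation": [-0.0018,0.036,0],"rot": [0,0,0],"grip": 0.085}]'

```text
t: 8.82
eef_pos: [0.5762, -0.2174, 0.0783]
tool_rot: [0.0, 0.999, 0.04, 0.0]
contact_force: [0.6, -0.1, -0.5]
gripper_width: 0.993
```

>>> send_rows --commands '[{"translation": [-0.0018,0.036,0],"rot": [0,0,0],"grip": 0.085},{"translation": [-0.0018,0.03,0],"rot": [0,0,0],"grip": 0.085},{"translation": [0,0.015,0],"rot": [0,0,0],"grip": 0.085},{"translation": [0,0.006,0],"rot": [0,0,0],"grip": 0.085},{"translation": [0,0,0],"rot": [0,0,0],"grip": 0.085}]'

```text
t: 9.23
eef_pos: [0.5796, -0.3033, 0.0776]
tool_rot: [0.0, 0.999, 0.04, 0.0]
contact_force: [0.0, 0.5, -0.5]
gripper_width: 0.995
```

```bash
python3 tip.py s10|sed -n '/side/,$p'|head -5; python3 go.py .578 -.303 .029
```

```text
side dark pts
   0.11 10 [ 0.524 -0.304  0.112] [ 0.632 -0.287  0.119]
   0.12 16 [ 0.522 -0.315  0.121] [ 0.63  -0.288  0.13 ]
   0.13 23 [ 0.522 -0.311  0.131] [ 0.631 -0.286  0.14 ]
   0.14 20 [ 0.518 -0.304  0.141] [ 0.637 -0.282  0.15 ]
t 9.33 p [ 0.5802 -0.2998  0.0775] yaw 4.77 tz [ 0.     0.002 -1.   ] F [-0.4 -0.1  0.7] g 0.991 q [ 0.63  0.62 -0.35  1.7   0.26  0.87  0.25]
to [ 0.578 -0.303  0.029] tool shift mm [-2.5  3.1 48.5]
rotvec deg to target [-0.09 -0.02  0.17]
```

View pics/s10.png

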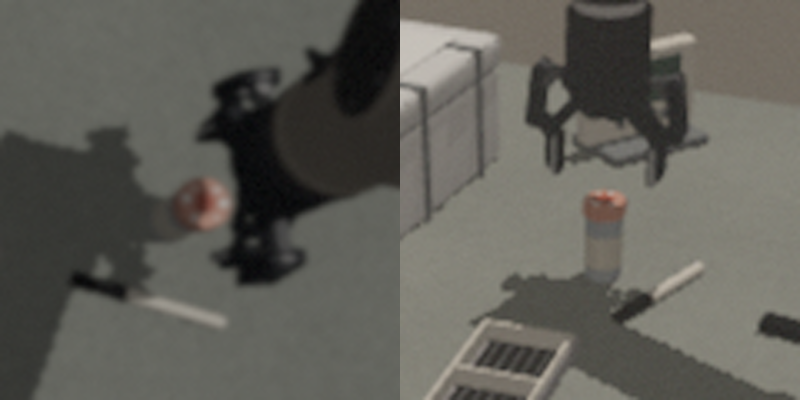

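>>> send_rows --commands '[{"translation": [-0.001,0.001,0.015],"rot": [0,0,0],"grip": 0.085},{"translation": [0,0,0.015],"rot": [0,0,0],"grip": 0.085},{"translation": [0,0,0.012],"rot": [0,0,0],"grip": 0.085},{"translation": [0,0,0.0065],"rot": [0,0,0],"grip": 0.085},{"translation": [0,0,0],"rot": [0,0,0],"grip": 0.06}]'

```text
t: 9.75
eef_pos: [0.578, -0.3014, 0.0272]
tool_rot: [-0.001, 0.999, 0.041, -0.001]
contact_force: [-0.8, 0.5, 0.3]
gripper_width: 0.879
```

>>> send_rows --commands '[{"translation": [0,0,0],"rot": [0,0,0],"grip": 0.045},{"translation": [0,0,0],"rot": [0,0,0],"grip": 0.03},{"translation": [0,0,0],"rot": [0,0,0],"grip": 0.03},{"translation": [0,0,0],"rot": [0,0,0],"grip": 0.03},{"translation": [0,0,0],"rot": [0,0,0],"grip": 0.03}]'

```text
t: 10.17
eef_pos: [0.5795, -0.3038, 0.03]
tool_rot: [0.0, 0.999, 0.04, 0.001]
contact_force: [-0.7, -0.2, 3.9]
gripper_width: 0.453
```

```bash
python3 tip.py s11|sed -n '/side/,$p'|head -5; python3 go.py
```

```text
side dark pts
   0.05 9 [ 0.549 -0.304  0.051] [ 0.606 -0.29   0.059]
   0.06 19 [ 0.545 -0.309  0.061] [ 0.609 -0.291  0.07 ]
   0.07 14 [ 0.546 -0.308  0.07 ] [ 0.608 -0.29   0.079]
   0.08 26 [ 0.542 -0.31   0.08 ] [ 0.61  -0.283  0.09 ]
t 10.27 p [ 0.5795 -0.3038  0.0299] yaw 4.62 tz [ 0.002 -0.001 -1.   ] F [-0.   0.6  5.4] g 0.459 q [ 0.62  0.68 -0.33  1.72  0.29  0.79  0.23]
rotvec deg to target [ 0.04 -0.09  0.02]
```

View pics/s11.png

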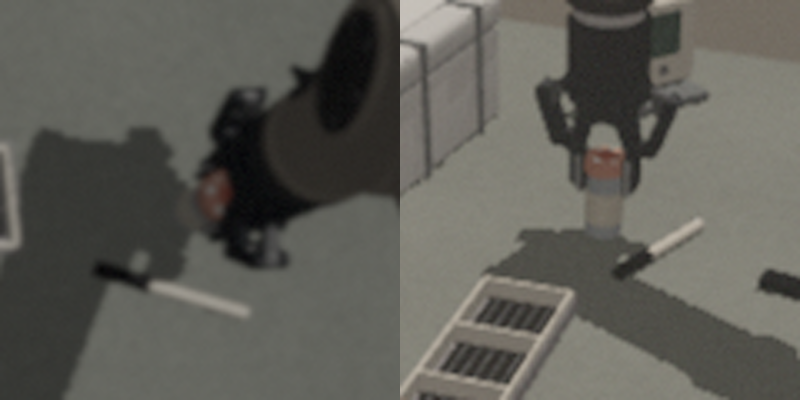

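>>> send_rows --commands '[{"translation": [0,0,-0.01],"rot": [0,0,0],"grip": 0.03},{"translation": [0,0,-0.02],"rot": [0,0,0],"grip": 0.03},{"translation": [0,0,-0.02],"rot": [0,0,0],"grip": 0.03},{"translation": [0,0,-0.015],"rot": [0,0,0],"grip": 0.03},{"translation": [0,0,-0.005],"rot": [0,0,0],"grip": 0.03}]'

```text
t: 10.68
eef_pos: [0.5798, -0.3042, 0.1018]
tool_rot: [0.001, 0.999, 0.04, 0.002]
contact_force: [0.4, 0.4, -1.2]
gripper_width: 0.455
```

>>> send_rows --commands '[{"translation": [0.0018,-0.02,0],"rot": [0,0,0],"grip": 0.03},{"translation": [0.0018,-0.034,0],"rot": [0,0,0],"grip": 0.03},{"translation": [0.0018,-0.034,0],"rot": [0,0,0],"grip": 0.03},{"translation": [0.0018,-0.034,0],"rot": [0,0,0],"grip": 0.03},{"translation": [0.0018,-0.034,0],"rot": [0,0,0],"grip": 0.03}]'

```text
t: 11.1
eef_pos: [0.5741, -0.146, 0.0984]
tool_rot: [-0.0, 0.999, 0.04, -0.001]
contact_force: [0.4, 0.9, -0.9]
gripper_width: 0.453
```

>>> send_rows --commands '[{"translation": [0.0018,-0.034,0],"rot": [0,0,0],"grip": 0.03},{"translation": [0.0018,-0.034,0],"rot": [0,0,0],"grip": 0.03},{"translation": [0.0018,-0.034,0],"rot": [0,0,0],"grip": 0.03},{"translation": [0.0018,-0.034,0],"rot": [0,0,0],"grip": 0.03},{"translation": [0.0018,-0.03,0],"rot": [0,0,0],"grip": 0.03}]'

```text
t: 11.52
eef_pos: [0.5697, 0.0211, 0.0985]
tool_rot: [-0.0, 0.999, 0.041, -0.001]
contact_force: [-0.7, 0.1, -0.3]
gripper_width: 0.459
```

>>> send_rows --commands '[{"translation": [0.0018,-0.018,0],"rot": [0,0,0],"grip": 0.03},{"translation": [0.0018,-0.009,0],"rot": [0,0,0],"grip": 0.03},{"translation": [0,-0.0024,0],"rot": [0,0,0],"grip": 0.03},{"translation": [0,0,0],"rot": [0,0,0],"grip": 0.03},{"translation": [0,0,0],"rot": [0,0,0],"grip": 0.03}]'

```text
t: 11.93
eef_pos: [0.5718, 0.0463, 0.0986]
tool_rot: [0.001, 0.999, 0.039, -0.0]
contact_force: [0.1, -0.0, -1.1]
gripper_width: 0.456
```

```bash
python3 go.py .5725 .048 .0349;python3 - <<'E'
from h import *; from station import *
c=read_camera("side"); im=c["pixels"][130:280,220:380]; cv2.imwrite("pics/s12.png",cv2.resize(im,None,fx=4,fy=4,interpolation=2)[:,:,::-1])
E
python3 go.py .5725 .048 .0349
```

```text
t 11.93 p [0.5718 0.0463 0.0986] yaw 4.5 tz [-0.001 -0.001 -1.   ] F [ 0.1 -0.  -1.1] g 0.456 q [ 0.14  0.49 -0.42  1.88  0.27  0.83 -0.35]
to [0.5725 0.048  0.0349] tool shift mm [ 0.9 -1.7 63.7]
rotvec deg to target [ 0.07  0.04 -0.1 ]
t 11.98 p [0.5719 0.0461 0.0986] yaw 4.47 tz [-0.001 -0.001 -1.   ] F [ 0.3  0.1 -0.6] g 0.454 q [ 0.14  0.49 -0.42  1.88  0.27  0.83 -0.35]
to [0.5725 0.048  0.0349] tool shift mm [ 0.8 -1.9 63.7]
rotvec deg to target [ 0.07  0.04 -0.13]
```

View pics/s12.png

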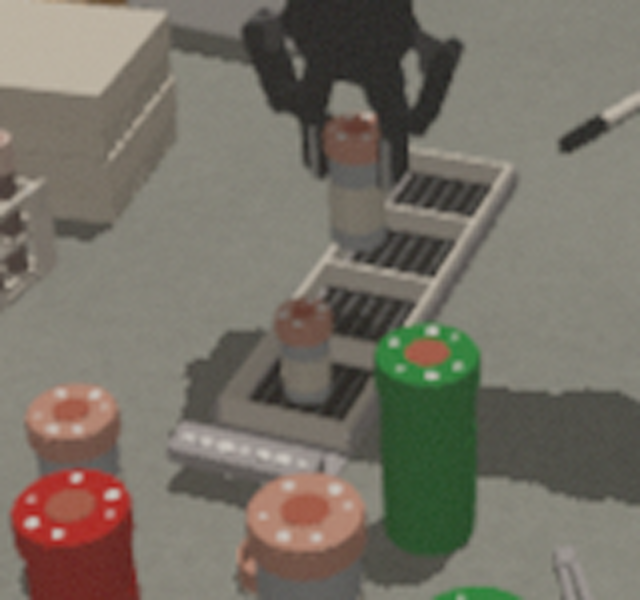

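>>> send_rows --commands '[{"translation": [0.001,-0.002,0.018],"rot": [0,0,0],"grip": 0.03},{"translation": [0,0,0.02],"rot": [0,0,0],"grip": 0.03},{"translation": [0,0,0.015],"rot": [0,0,0],"grip": 0.03},{"translation": [0,0,0.007],"rot": [0,0,0],"grip": 0.03},{"translation": [0,0,0.002],"rot": [0,0,0],"grip": 0.03}]'

```text
t: 12.4
eef_pos: [0.5718, 0.0487, 0.0355]
tool_rot: [0.0, 0.999, 0.039, -0.001]
contact_force: [0.6, -0.7, -0.8]
gripper_width: 0.452
```

>>> send_rows --commands '[{"translation": [0,0,0.001],"rot": [0,0,0],"grip": 0.03},{"translation": [0,0,0.001],"rot": [0,0,0],"grip": 0.03},{"translation": [0,0,0],"rot": [0,0,0],"grip": 0.03},{"translation": [0,0,0],"rot": [0,0,0],"grip": 0.03},{"translation": [0,0,0],"rot": [0,0,0],"grip": 0.03}]'

```text
t: 12.82
eef_pos: [0.5732, 0.0505, 0.0356]
tool_rot: [-0.0, 0.999, 0.04, 0.001]
contact_force: [-0.4, 1.1, -0.5]
gripper_width: 0.458
```

```bash
python3 go.py .5725 .048 .0349;python3 - <<'E'
from h import *; from station import *
c=read_camera("side"); im=c["pixels"][130:280,220:380]; cv2.imwrite("pics/s13.png",cv2.resize(im,None,fx=4,fy=4,interpolation=2)[:,:,::-1])
E
```

```text
t 12.82 p [0.5732 0.0505 0.0356] yaw 4.63 tz [ 0.001  0.    -1.   ] F [-0.4  1.1 -0.5] g 0.458 q [ 0.1   0.58 -0.39  1.91  0.33  0.71 -0.4 ]
to [0.5725 0.048  0.0349] tool shift mm [-0.9  2.5  0.6]
rotvec deg to target [ 0.   -0.07  0.03]
```

View pics/s13.png

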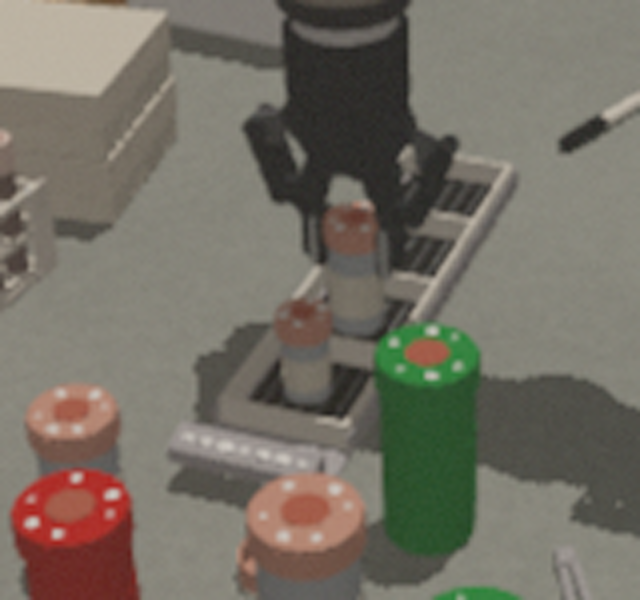

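>>> send_rows --commands '[{"translation": [0,0,0.001],"rot": [0,0,0],"grip": 0.03},{"translation": [0,0,0.0005],"rot": [0,0,0],"grip": 0.03},{"translation": [0,0,0],"rot": [0,0,0],"grip": 0.042},{"translation": [0,0,0],"rot": [0,0,0],"grip": 0.046},{"translation": [0,0,0],"rot": [0,0,0],"grip": 0.055}]'

```text
t: 13.28
eef_pos: [0.5727, 0.0505, 0.0334]
tool_rot: [0.0, 0.999, 0.04, 0.0]
contact_force: [0.5, 0.2, -0.7]
gripper_width: 0.641
```

>>> send_rows --commands '[{"translation": [0,0,0],"rot": [0,0,0],"grip": 0.065},{"translation": [0,0,0],"rot": [0,0,0],"grip": 0.075},{"translation": [0,0,-0.01],"rot": [0,0,0],"grip": 0.085},{"translation": [0,0,-0.02],"rot": [0,0,0],"grip": 0.085},{"translation": [0,0,-0.03],"rot": [0,0,0],"grip": 0.085}]'

```text
t: 13.7
eef_pos: [0.5708, 0.0502, 0.0924]
tool_rot: [0.0, 0.999, 0.041, -0.002]
contact_force: [0.5, -0.0, 0.6]
gripper_width: 0.993
```

```bash
python3 go.py .611 .301 .1
python3 - <<'E'
from h import *; from station import *
c=read_camera("side"); im=c["pixels"][130:280,220:380]; cv2.imwrite("pics/s14.png",cv2.resize(im,None,fx=4,fy=4,interpolation=2)[:,:,::-1])
E
```

```text
t 13.7 p [0.5708 0.0502 0.0924] yaw 4.64 tz [-0.005 -0.    -1.   ] F [ 0.5 -0.   0.6] g 0.993 q [ 0.13  0.5  -0.43  1.88  0.27  0.82 -0.35]
to [0.611 0.301 0.1  ] tool shift mm [  60.3 -246.7   -7.9]
rotvec deg to target [0.   0.28 0.04]
```

View pics/s14.png

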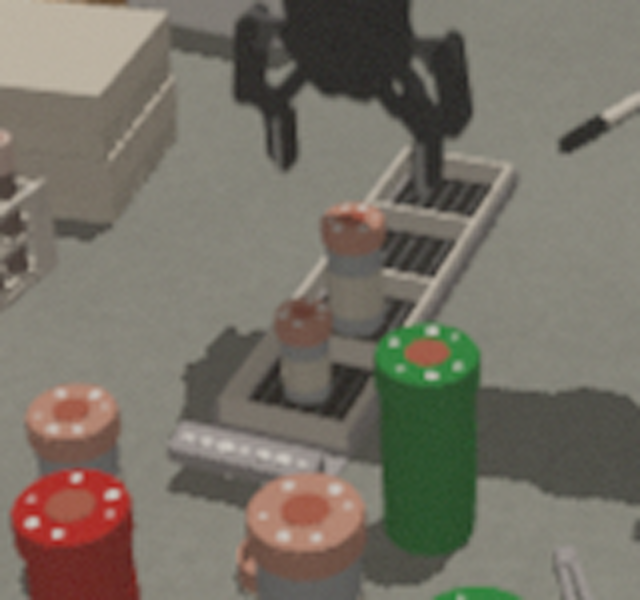

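Jar_b stands in cell2 at crop pixel (353,270). Next is jar_c.

>>> send_rows --commands '[{"translation": [0.0067,-0.02,-0.006],"rot": [0,0,0],"grip": 0.085},{"translation": [0.0067,-0.034,-0.006],"rot": [0,0,0],"grip": 0.085},{"translation": [0.0067,-0.034,0],"rot": [0,0,0],"grip": 0.085},{"translation": [0.0067,-0.034,0],"rot": [0,0,0],"grip": 0.085},{"translation": [0.0067,-0.034,0],"rot": [0,0,0],"grip": 0.085}]'

```text
t: 14.17
eef_pos: [0.5939, 0.2103, 0.1065]
tool_rot: [-0.0, 0.999, 0.04, 0.001]
contact_force: [0.5, 0.1, 0.4]
gripper_width: 0.993
```

>>> send_rows --commands '[{"translation": [0.0067,-0.034,0],"rot": [0,0,0],"grip": 0.085},{"translation": [0.0067,-0.03,0],"rot": [0,0,0],"grip": 0.085},{"translation": [0.0067,-0.018,0],"rot": [0,0,0],"grip": 0.085},{"translation": [0.0067,-0.0087,0],"rot": [0,0,0],"grip": 0.085},{"translation": [0,0,0],"rot": [0,0,0],"grip": 0.085}]'

```text
t: 14.58
eef_pos: [0.6133, 0.304, 0.1059]
tool_rot: [-0.001, 0.999, 0.042, 0.001]
contact_force: [0.5, -0.7, -0.2]
gripper_width: 0.993
```

```bash
python3 tip.py s15|sed -n '/side/,$p'|head -9; python3 go.py .611 .301 .049
```

```text
side dark pts
   0.13 16 [0.653 0.294 0.132] [0.658 0.314 0.14 ]
   0.14 46 [0.555 0.293 0.14 ] [0.666 0.316 0.15 ]
   0.15 53 [0.555 0.292 0.15 ] [0.664 0.317 0.16 ]
   0.16 52 [0.555 0.292 0.16 ] [0.664 0.315 0.17 ]
   0.17 57 [0.543 0.299 0.17 ] [0.678 0.321 0.18 ]
   0.18 203 [0.538 0.286 0.18 ] [0.684 0.321 0.19 ]
   0.19 222 [0.539 0.284 0.19 ] [0.682 0.322 0.2  ]
t 14.68 p [0.6133 0.2996 0.1053] yaw 4.56 tz [-0.    -0.001 -1.   ] F [-0.1 -1.8 -0.1] g 0.996 q [-0.25  0.64 -0.43  1.6   0.31  0.97 -0.7 ]
to [0.611 0.301 0.049] tool shift mm [-2.2 -1.7 56.3]
rotvec deg to target [ 0.08  0.01 -0.04]
```

View pics/s15.png

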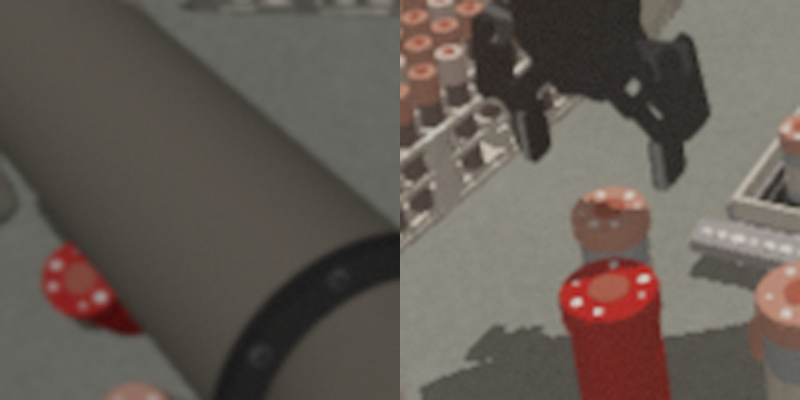

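>>> send_rows --commands '[{"translation": [-0.001,0,0.016],"rot": [0,0,0],"grip": 0.085},{"translation": [0,0,0.018],"rot": [0,0,0],"grip": 0.085},{"translation": [0,0,0.014],"rot": [0,0,0],"grip": 0.085},{"translation": [0,0,0.008],"rot": [0,0,0],"grip": 0.085},{"translation": [0,0,0],"rot": [0,0,0],"grip": 0.065}]'

```text
t: 15.1
eef_pos: [0.6109, 0.2987, 0.0472]
tool_rot: [0.001, 0.999, 0.04, -0.002]
contact_force: [-0.1, 0.2, 0.1]
gripper_width: 0.881
```

>>> send_rows --commands '[{"translation": [0,0,0],"rot": [0,0,0],"grip": 0.055},{"translation": [0,0,0],"rot": [0,0,0],"grip": 0.04},{"translation": [0,0,0],"rot": [0,0,0],"grip": 0.038},{"translation": [0,0,0],"rot": [0,0,0],"grip": 0.038},{"translation": [0,0,0],"rot": [0,0,0],"grip": 0.038}]' --force 35

```text
t: 15.52
eef_pos: [0.6127, 0.3016, 0.0506]
tool_rot: [-0.0, 0.999, 0.04, 0.001]
contact_force: [-0.1, -0.5, 4.5]
gripper_width: 0.55
```

```bash
python3 tip.py s16|sed -n '/side/,$p'|head -9; python3 go.py
```

```text
side dark pts
   0.07 12 [0.575 0.293 0.072] [0.635 0.312 0.08 ]
   0.08 25 [0.574 0.296 0.08 ] [0.643 0.322 0.09 ]
   0.09 28 [0.574 0.294 0.09 ] [0.645 0.318 0.1  ]
   0.1 39 [0.572 0.296 0.1  ] [0.64  0.317 0.11 ]
   0.11 125 [0.555 0.287 0.11 ] [0.665 0.32  0.12 ]
   0.12 138 [0.552 0.286 0.12 ] [0.669 0.319 0.13 ]
   0.13 186 [0.551 0.284 0.13 ] [0.668 0.323 0.14 ]
   0.14 163 [0.546 0.284 0.14 ] [0.673 0.323 0.15 ]
t 15.62 p [0.6128 0.3016 0.0506] yaw 4.62 tz [ 0.002  0.001 -1.   ] F [-0.5 -1.3  6.3] g 0.546 q [-0.27  0.7  -0.41  1.64  0.34  0.87 -0.73]
rotvec deg to target [-0.04 -0.11  0.02]
```

View pics/s16.png

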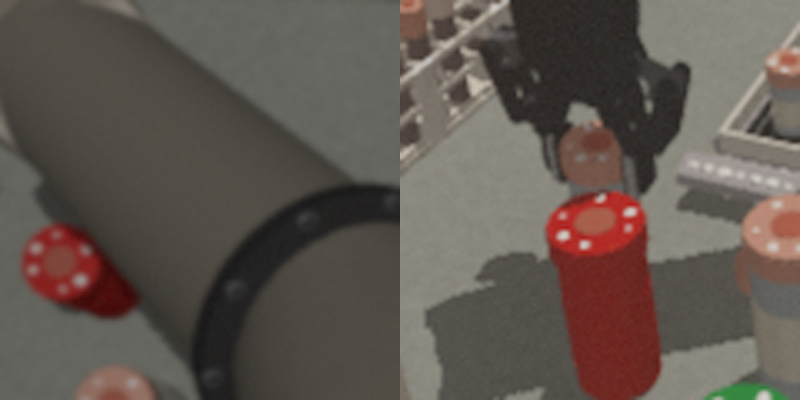

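>>> send_rows --commands '[{"translation": [0,0,-0.01],"rot": [0,0,0],"grip": 0.038},{"translation": [0,0,-0.025],"rot": [0,0,0],"grip": 0.038},{"translation": [0,0,-0.03],"rot": [0,0,0],"grip": 0.038},{"translation": [0,0,-0.03],"rot": [0,0,0],"grip": 0.038},{"translation": [0,0,-0.012],"rot": [0,0,0],"grip": 0.038}]'

```text
t: 16.03
eef_pos: [0.6132, 0.3025, 0.161]
tool_rot: [-0.001, 0.999, 0.04, 0.002]
contact_force: [0.1, 1.7, 0.2]
gripper_width: 0.547
```

>>> send_rows --commands '[{"translation": [-0.005,0.02,0],"rot": [0,0,0],"grip": 0.038},{"translation": [-0.005,0.034,0],"rot": [0,0,0],"grip": 0.038},{"translation": [-0.005,0.034,0],"rot": [0,0,0],"grip": 0.038},{"translation": [-0.005,0.034,0],"rot": [0,0,0],"grip": 0.038},{"translation": [-0.005,0.034,0],"rot": [0,0,0],"grip": 0.038}]'

```text
t: 16.45
eef_pos: [0.5985, 0.142, 0.1556]
tool_rot: [0.0, 0.999, 0.041, -0.001]
contact_force: [1.4, -0.4, -1.8]
gripper_width: 0.545
```

>>> send_rows --commands '[{"translation": [-0.005,0.034,0],"rot": [0,0,0],"grip": 0.038},{"translation": [-0.005,0.034,0],"rot": [0,0,0],"grip": 0.038},{"translation": [-0.005,0.034,0],"rot": [0,0,0],"grip": 0.038},{"translation": [-0.005,0.034,0],"rot": [0,0,0],"grip": 0.038},{"translation": [-0.005,0.022,0],"rot": [0,0,0],"grip": 0.038}]'

```text
t: 16.87
eef_pos: [0.5864, -0.0205, 0.1555]
tool_rot: [0.001, 0.999, 0.039, -0.001]
contact_force: [-0.1, -0.6, -1.9]
gripper_width: 0.548
```

>>> send_rows --commands '[{"translation": [-0.005,0.01,0],"rot": [0,0,0],"grip": 0.038},{"translation": [-0.005,0.0048,0],"rot": [0,0,0],"grip": 0.038},{"translation": [0,0,0],"rot": [0,0,0],"grip": 0.038},{"translation": [0,0,0],"rot": [0,0,0],"grip": 0.038},{"translation": [0,0,0],"rot": [0,0,0],"grip": 0.038}]'

```text
t: 17.28
eef_pos: [0.5788, -0.0289, 0.1565]
tool_rot: [-0.001, 0.999, 0.042, 0.0]
contact_force: [0.4, 0.1, -2.0]
gripper_width: 0.549
```

```bash
python3 go.py .579 -.031 .0556;python3 - <<'E'
from h import *; from station import *
c=read_camera("side"); im=c["pixels"][100:250,240:400]; cv2.imwrite("pics/s17.png",cv2.resize(im,None,fx=4,fy=4,interpolation=2)[:,:,::-1])
E
python3 go.py .579 -.031 .0556
```

```text
t 17.28 p [ 0.5788 -0.0289  0.1565] yaw 4.8 tz [ 0.     0.001 -1.   ] F [ 0.4  0.1 -2. ] g 0.549 q [ 0.27  0.42 -0.42  1.83  0.21  0.94 -0.16]
to [ 0.579  -0.031   0.0556] tool shift mm [-1.000e-01  2.200e+00  1.009e+02]
rotvec deg to target [-0.06 -0.03  0.2 ]
t 17.33 p [ 0.5789 -0.0291  0.1565] yaw 4.8 tz [ 0.     0.001 -1.   ] F [ 0.2  0.1 -2.1] g 0.549 q [ 0.27  0.42 -0.42  1.83  0.21  0.94 -0.16]
to [ 0.579  -0.031   0.0556] tool shift mm [-1.000e-01  2.000e+00  1.009e+02]
rotvec deg to target [-0.05 -0.03  0.2 ]
```

View pics/s17.png

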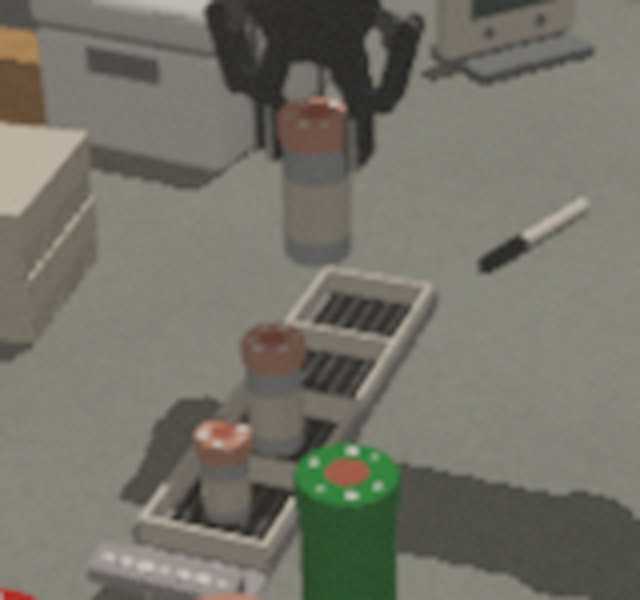

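>>> send_rows --commands '[{"translation": [0,0.002,0.02],"rot": [0,0,0],"grip": 0.038},{"translation": [0,0,0.025],"rot": [0,0,0],"grip": 0.038},{"translation": [0,0,0.025],"rot": [0,0,0],"grip": 0.038},{"translation": [0,0,0.018],"rot": [0,0,0],"grip": 0.038},{"translation": [0,0,0.008],"rot": [0,0,0],"grip": 0.038}]'

```text
t: 17.75
eef_pos: [0.5773, -0.0319, 0.0578]
tool_rot: [-0.0, 0.999, 0.041, -0.002]
contact_force: [-0.7, 0.5, -2.1]
gripper_width: 0.553
```

>>> send_rows --commands '[{"translation": [0,0,0.002],"rot": [0,0,0],"grip": 0.038},{"translation": [0,0,0.001],"rot": [0,0,0],"grip": 0.038},{"translation": [0,0,0.001],"rot": [0,0,0],"grip": 0.038},{"translation": [0,0,0],"rot": [0,0,0],"grip": 0.038},{"translation": [0,0,0],"rot": [0,0,0],"grip": 0.038}]'

```text
t: 18.17
eef_pos: [0.5797, -0.0333, 0.0575]
tool_rot: [0.0, 0.999, 0.04, 0.001]
contact_force: [0.1, -1.0, -1.8]
gripper_width: 0.548
```

```bash
python3 go.py .579 -.031 .0556;python3 - <<'E'
from h import *; from station import *
c=read_camera("side"); im=c["pixels"][100:250,240:400]; cv2.imwrite("pics/s18.png",cv2.resize(im,None,fx=4,fy=4,interpolation=2)[:,:,::-1])
E
```

```text
t 18.17 p [ 0.5797 -0.0333  0.0575] yaw 4.63 tz [ 0.002 -0.    -1.   ] F [ 0.1 -1.  -1.8] g 0.548 q [ 0.24  0.55 -0.38  1.89  0.29  0.75 -0.22]
to [ 0.579  -0.031   0.0556] tool shift mm [-0.5 -2.3  1.9]
rotvec deg to target [ 0.01 -0.11  0.03]
```

View pics/s18.png

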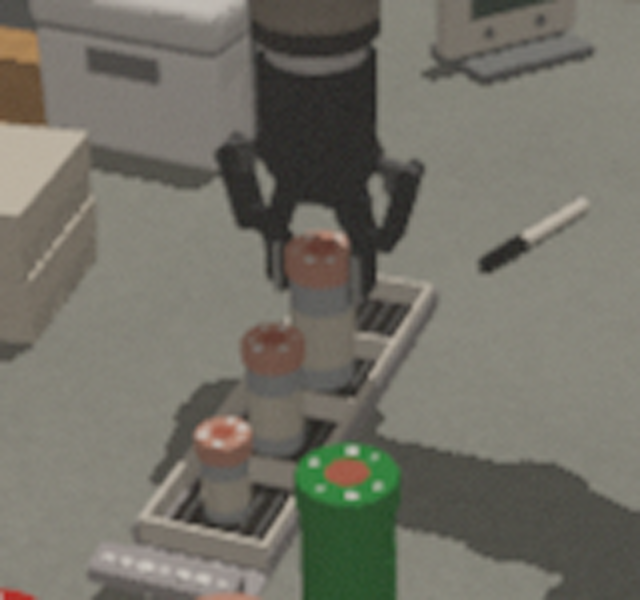

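>>> send_rows --commands '[{"translation": [0,0,0.001],"rot": [0,0,0],"grip": 0.038},{"translation": [0,0,0.001],"rot": [0,0,0],"grip": 0.038},{"translation": [0,0,0.0005],"rot": [0,0,0],"grip": 0.038},{"translation": [0,0,0],"rot": [0,0,0],"grip": 0.038},{"translation": [0,0,0],"rot": [0,0,0],"grip": 0.038}]'

```text
t: 18.63
eef_pos: [0.5796, -0.0335, 0.0555]
tool_rot: [0.0, 0.999, 0.04, 0.001]
contact_force: [-2.4, -1.4, 10.7]
gripper_width: 0.547
```

Contact at +10.7 N, so jar_c is on the pad. Opening and rising.

>>> send_rows --commands '[{"translation": [0,0,0],"rot": [0,0,0],"grip": 0.05},{"translation": [0,0,0],"rot": [0,0,0],"grip": 0.055},{"translation": [0,0,0],"rot": [0,0,0],"grip": 0.065},{"translation": [0,0,0],"rot": [0,0,0],"grip": 0.075},{"translation": [0,0,0],"rot": [0,0,0],"grip": 0.085}]'

```text
t: 19.05
eef_pos: [0.5787, -0.0334, 0.0538]
tool_rot: [-0.0, 0.999, 0.04, -0.0]
contact_force: [-1.5, 0.2, 0.6]
gripper_width: 0.982
```

>>> send_rows --commands '[{"translation": [0,0,0],"rot": [0,0,0],"grip": 0.085},{"translation": [0,0,-0.01],"rot": [0,0,0],"grip": 0.085},{"translation": [0,0,-0.025],"rot": [0,0,0],"grip": 0.085},{"translation": [0,0,-0.03],"rot": [0,0,0],"grip": 0.085},{"translation": [0,0,-0.02],"rot": [0,0,0],"grip": 0.085}]'

```text
t: 19.47
eef_pos: [0.5796, -0.0331, 0.1418]
tool_rot: [-0.0, 0.999, 0.04, 0.001]
contact_force: [1.3, 0.4, -0.8]
gripper_width: 0.999
```

```bash
python3 - <<'E'
from h import *; from station import *
c=read_camera("side"); im=c["pixels"][100:250,240:400]; cv2.imwrite("pics/s19.png",cv2.resize(im,None,fx=4,fy=4,interpolation=2)[:,:,::-1])
E
python3 go.py .449 .3425 .145
```

```text
t 19.52 p [ 0.582  -0.033   0.1455] yaw 4.63 tz [ 0.008 -0.    -1.   ] F [ 1.  -0.   2.6] g 0.996 q [ 0.27  0.44 -0.42  1.83  0.22  0.91 -0.16]
to [0.449  0.3425 0.145 ] tool shift mm [-102.2 -385.    -0.6]
rotvec deg to target [ 0.04 -0.46  0.03]
```

View pics/s19.png

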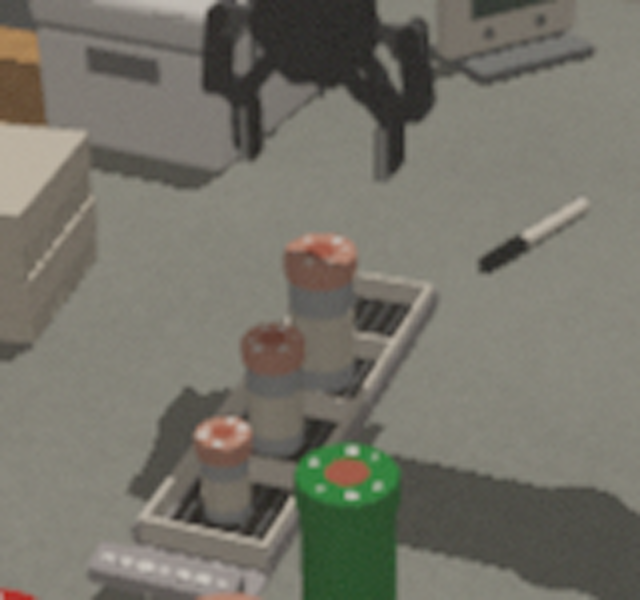

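>>> send_rows --commands '[{"translation": [-0.0077,-0.02,0],"rot": [0,0,0],"grip": 0.085},{"translation": [-0.0077,-0.034,0],"rot": [0,0,0],"grip": 0.085},{"translation": [-0.0077,-0.034,0],"rot": [0,0,0],"grip": 0.085},{"translation": [-0.0077,-0.034,0],"rot": [0,0,0],"grip": 0.085},{"translation": [-0.0077,-0.034,0],"rot": [0,0,0],"grip": 0.085}]'

```text
t: 19.93
eef_pos: [0.5273, 0.1203, 0.1396]
tool_rot: [-0.0, 0.999, 0.04, 0.0]
contact_force: [1.2, 0.7, -0.2]
gripper_width: 0.992
```

>>> send_rows --commands '[{"translation": [-0.0077,-0.034,0],"rot": [0,0,0],"grip": 0.085},{"translation": [-0.0077,-0.034,0],"rot": [0,0,0],"grip": 0.085},{"translation": [-0.0077,-0.034,0],"rot": [0,0,0],"grip": 0.085},{"translation": [-0.0077,-0.034,0],"rot": [0,0,0],"grip": 0.085},{"translation": [-0.0077,-0.034,0],"rot": [0,0,0],"grip": 0.085}]'

```text
t: 20.35
eef_pos: [0.4751, 0.2869, 0.1395]
tool_rot: [-0.0, 0.999, 0.04, 0.0]
contact_force: [-0.1, -0.0, -0.1]
gripper_width: 1.002
```

>>> send_rows --commands '[{"translation": [-0.0077,-0.03,0],"rot": [0,0,0],"grip": 0.085},{"translation": [-0.0077,-0.018,0],"rot": [0,0,0],"grip": 0.085},{"translation": [-0.0077,-0.011,0],"rot": [0,0,0],"grip": 0.085},{"translation": [0,0,0],"rot": [0,0,0],"grip": 0.085},{"translation": [0,0,0],"rot": [0,0,0],"grip": 0.085}]'

```text
t: 20.77
eef_pos: [0.4478, 0.3425, 0.1392]
tool_rot: [0.0, 0.999, 0.041, 0.0]
contact_force: [0.5, -0.9, -0.4]
gripper_width: 0.997
```

```bash
python3 tip.py s20|sed -n '/side/,$p'|head -9; python3 go.py .449 .3425 .071
```

```text
side dark pts
   0.16 9 [0.49  0.336 0.166] [0.492 0.352 0.17 ]
   0.17 36 [0.391 0.333 0.171] [0.5   0.358 0.18 ]
   0.18 54 [0.391 0.335 0.18 ] [0.502 0.356 0.19 ]
   0.19 53 [0.39  0.334 0.19 ] [0.5   0.357 0.2  ]
t 20.87 p [0.449  0.3408 0.139 ] yaw 4.52 tz [ 0.001 -0.001 -1.   ] F [-0.1  0.4 -0.2] g 0.997 q [-0.35  0.44 -0.52  1.87  0.27  0.9  -0.92]
to [0.449  0.3425 0.071 ] tool shift mm [ 0.1 -1.8 68. ]
rotvec deg to target [ 0.06 -0.03 -0.08]
```

View pics/s20.png

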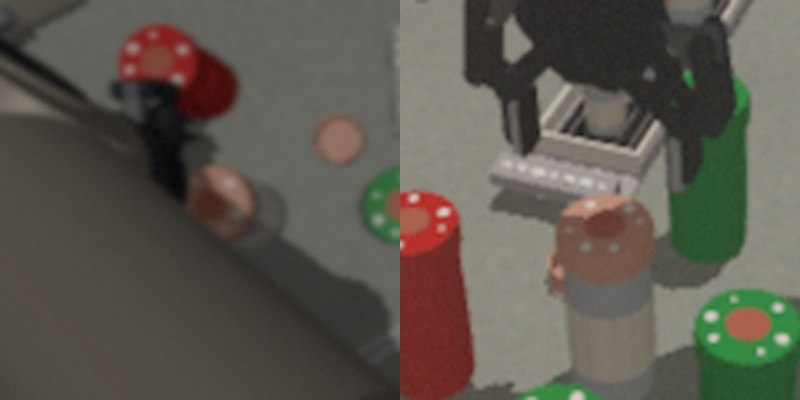

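>>> send_rows --commands '[{"translation": [0.001,-0.001,0.018],"rot": [0,0,0],"grip": 0.085},{"translation": [0,0,0.022],"rot": [0,0,0],"grip": 0.085},{"translation": [0,0,0.018],"rot": [0,0,0],"grip": 0.085},{"translation": [0,0,0.01],"rot": [0,0,0],"grip": 0.085},{"translation": [0,0,0],"rot": [0,0,0],"grip": 0.07}]'

```text
t: 21.28
eef_pos: [0.4486, 0.3409, 0.0688]
tool_rot: [0.001, 0.999, 0.039, -0.001]
contact_force: [-0.8, -0.1, 0.2]
gripper_width: 0.879
```

>>> send_rows --commands '[{"translation": [0,0,0],"rot": [0,0,0],"grip": 0.06},{"translation": [0,0,0],"rot": [0,0,0],"grip": 0.048},{"translation": [0,0,0],"rot": [0,0,0],"grip": 0.045},{"translation": [0,0,0],"rot": [0,0,0],"grip": 0.045},{"translation": [0,0,0],"rot": [0,0,0],"grip": 0.045}]' --force 45

```text
t: 21.7
eef_pos: [0.4497, 0.3438, 0.072]
tool_rot: [-0.0, 0.999, 0.04, 0.001]
contact_force: [1.1, -0.9, 3.9]
gripper_width: 0.641
```

```bash
python3 tip.py s21|sed -n '/side/,$p'|head -9; python3 go.py .5855 -.111 .2
```

```text
side dark pts
   0.09 7 [0.409 0.337 0.094] [0.488 0.356 0.1  ]
   0.1 31 [0.408 0.336 0.101] [0.487 0.362 0.11 ]
   0.11 29 [0.408 0.338 0.111] [0.486 0.359 0.12 ]
   0.12 37 [0.407 0.337 0.12 ] [0.485 0.357 0.13 ]
   0.13 111 [0.389 0.334 0.13 ] [0.504 0.361 0.14 ]
   0.14 224 [0.388 0.328 0.14 ] [0.507 0.363 0.15 ]
   0.15 188 [0.386 0.326 0.15 ] [0.509 0.365 0.16 ]
   0.16 206 [0.384 0.325 0.16 ] [0.509 0.366 0.17 ]
t 21.8 p [0.4496 0.3439 0.072 ] yaw 4.62 tz [ 0.002  0.001 -1.   ] F [ 0.3 -0.8  5.6] g 0.639 q [-0.39  0.53 -0.48  1.91  0.34  0.78 -0.98]
to [ 0.5855 -0.111   0.2   ] tool shift mm [  99.   464.2 -128.2]
rotvec deg to target [-0.05 -0.1   0.02]
```

View pics/s21.png

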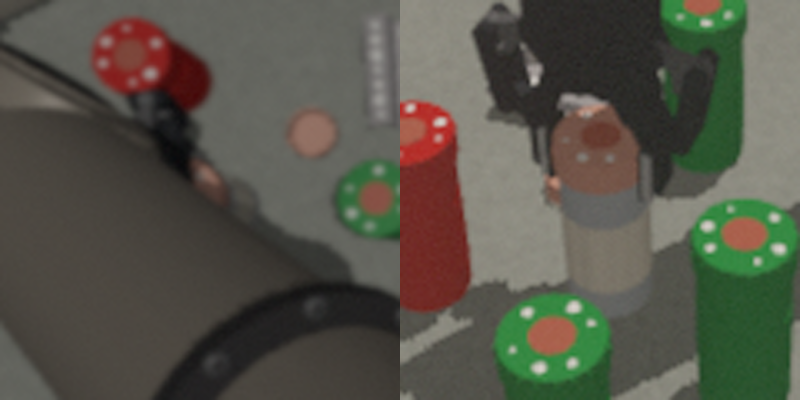

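>>> send_rows --commands '[{"translation": [0,0,-0.01],"rot": [0,0,0],"grip": 0.045},{"translation": [0,0,-0.03],"rot": [0,0,0],"grip": 0.045},{"translation": [0,0,-0.035],"rot": [0,0,0],"grip": 0.045},{"translation": [0,0,-0.035],"rot": [0,0,0],"grip": 0.045},{"translation": [0,0,-0.03],"rot": [0,0,0],"grip": 0.045}]'

```text
t: 22.22
eef_pos: [0.4483, 0.3434, 0.2131]
tool_rot: [-0.0, 0.999, 0.041, -0.0]
contact_force: [0.4, 0.3, -3.4]
gripper_width: 0.641
```

>>> send_rows --commands '[{"translation": [0,0,-0.012],"rot": [0,0,0],"grip": 0.045},{"translation": [0.0062,0.018,0],"rot": [0,0,0],"grip": 0.045},{"translation": [0.0062,0.034,0],"rot": [0,0,0],"grip": 0.045},{"translation": [0.0062,0.034,0],"rot": [0,0,0],"grip": 0.045},{"translation": [0.0062,0.034,0],"rot": [0,0,0],"grip": 0.045}]'

```text
t: 22.63
eef_pos: [0.4825, 0.2242, 0.2219]
tool_rot: [0.0, 0.999, 0.041, -0.001]
contact_force: [0.5, -0.5, -4.4]
gripper_width: 0.635
```

>>> send_rows --commands '[{"translation": [0.0062,0.034,0],"rot": [0,0,0],"grip": 0.045},{"translation": [0.0062,0.034,0],"rot": [0,0,0],"grip": 0.045},{"translation": [0.0062,0.034,0],"rot": [0,0,0],"grip": 0.045},{"translation": [0.0062,0.034,0],"rot": [0,0,0],"grip": 0.045},{"translation": [0.0062,0.034,0],"rot": [0,0,0],"grip": 0.045}]'

```text
t: 23.05
eef_pos: [0.527, 0.0569, 0.2219]
tool_rot: [0.0, 0.999, 0.04, -0.001]
contact_force: [0.5, 1.1, -2.8]
gripper_width: 0.637
```

>>> send_rows --commands '[{"translation": [0.0062,0.034,0],"rot": [0,0,0],"grip": 0.045},{"translation": [0.0062,0.034,0],"rot": [0,0,0],"grip": 0.045},{"translation": [0.0062,0.034,0],"rot": [0,0,0],"grip": 0.045},{"translation": [0.0062,0.034,0],"rot": [0,0,0],"grip": 0.045},{"translation": [0.0062,0.022,0],"rot": [0,0,0],"grip": 0.045}]'

```text
t: 23.47
eef_pos: [0.5705, -0.1007, 0.2216]
tool_rot: [0.001, 0.999, 0.039, -0.001]
contact_force: [1.0, -0.9, -2.7]
gripper_width: 0.636
```

>>> send_rows --commands '[{"translation": [0.0062,0.011,0],"rot": [0,0,0],"grip": 0.045},{"translation": [0.0062,0.005,0],"rot": [0,0,0],"grip": 0.045},{"translation": [0,0,0],"rot": [0,0,0],"grip": 0.045},{"translation": [0,0,0],"rot": [0,0,0],"grip": 0.045},{"translation": [0,0,0],"rot": [0,0,0],"grip": 0.045}]'

```text
t: 23.88
eef_pos: [0.5849, -0.1086, 0.2227]
tool_rot: [-0.001, 0.999, 0.042, -0.0]
contact_force: [-0.9, 0.8, -3.2]
gripper_width: 0.642
```

```bash
python3 - <<'E'
from h import *; from station import *
c=read_camera("side"); im=c["pixels"][60:210,260:420]; cv2.imwrite("pics/s22.png",cv2.resize(im,None,fx=4,fy=4,interpolation=2)[:,:,::-1])
E
python3 go.py .5855 -.111 .077
```

```text
t 23.93 p [ 0.5849 -0.1088  0.2228] yaw 4.8 tz [-0.     0.001 -1.   ] F [-0.  -0.1 -2.7] g 0.638 q [ 0.34  0.36 -0.34  1.73  0.13  1.07  0.05]
to [ 0.5855 -0.111   0.077 ] tool shift mm [  0.5   2.4 145.8]
rotvec deg to target [-0.05  0.02  0.2 ]
```

View pics/s22.png

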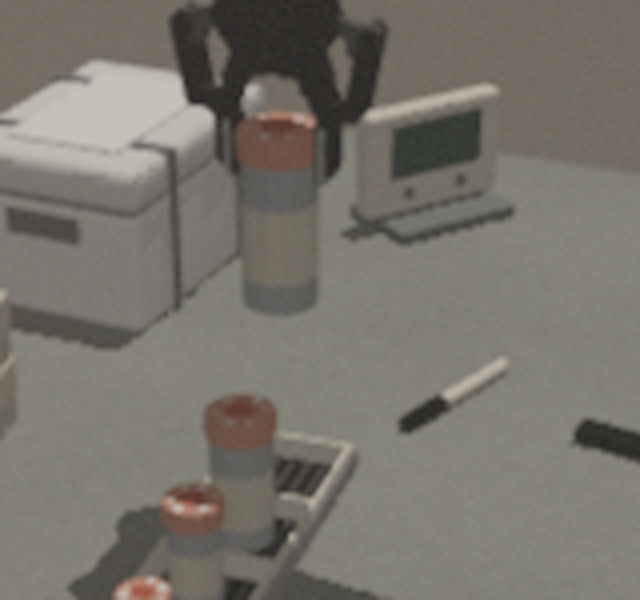

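>>> send_rows --commands '[{"translation": [0,0.003,0.02],"rot": [0,0,0],"grip": 0.045},{"translation": [0,0,0.034],"rot": [0,0,0],"grip": 0.045},{"translation": [0,0,0.034],"rot": [0,0,0],"grip": 0.045},{"translation": [0,0,0.03],"rot": [0,0,0],"grip": 0.045},{"translation": [0,0,0.016],"rot": [0,0,0],"grip": 0.045}]'

```text
t: 24.35
eef_pos: [0.5829, -0.1125, 0.0855]
tool_rot: [-0.001, 0.999, 0.041, -0.002]
contact_force: [-0.7, 0.2, -3.1]
gripper_width: 0.636
```

>>> send_rows --commands '[{"translation": [0,0,0.006],"rot": [0,0,0],"grip": 0.045},{"translation": [0,0,0.002],"rot": [0,0,0],"grip": 0.045},{"translation": [0,0,0.001],"rot": [0,0,0],"grip": 0.045},{"translation": [0,0,0],"rot": [0,0,0],"grip": 0.045},{"translation": [0,0,0],"rot": [0,0,0],"grip": 0.045}]'

```text
t: 24.77
eef_pos: [0.5866, -0.114, 0.0815]
tool_rot: [0.0, 0.999, 0.04, 0.001]
contact_force: [0.1, -0.1, -2.3]
gripper_width: 0.636
```

```bash
python3 - <<'E'
from h import *; from station import *
c=read_camera("side"); im=c["pixels"][100:250,240:400]; cv2.imwrite("pics/s23.png",cv2.resize(im,None,fx=4,fy=4,interpolation=2)[:,:,::-1])
E
python3 go.py .5855 -.111 .077
```

```text
t 24.82 p [ 0.5865 -0.1141  0.0814] yaw 4.63 tz [ 0.003 -0.    -1.   ] F [ 0.3 -0.2 -3.7] g 0.638 q [ 0.32  0.53 -0.3   1.84  0.21  0.8  -0.01]
to [ 0.5855 -0.111   0.077 ] tool shift mm [-0.7 -3.2  4.4]
rotvec deg to target [ 0.04 -0.14  0.03]
```

View pics/s23.png

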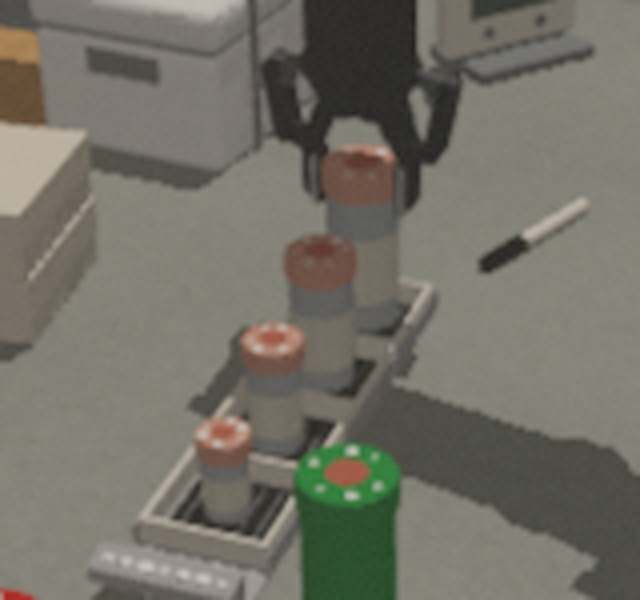

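>>> send_rows --commands '[{"translation": [0,0,0.0015],"rot": [0,0,0],"grip": 0.045},{"translation": [0,0,0.001],"rot": [0,0,0],"grip": 0.045},{"translation": [0,0,0.001],"rot": [0,0,0],"grip": 0.045},{"translation": [0,0,0],"rot": [0,0,0],"grip": 0.045},{"translation": [0,0,0],"rot": [0,0,0],"grip": 0.045}]'

```text
t: 25.23
eef_pos: [0.5857, -0.1142, 0.077]
tool_rot: [0.0, 0.999, 0.04, 0.0]
contact_force: [-1.8, -0.0, 3.6]
gripper_width: 0.64
```

Fz changed sign to +3.6 N, so jar_d is on the pad. Releasing.

>>> send_rows --commands '[{"translation": [0,0,0],"rot": [0,0,0],"grip": 0.058},{"translation": [0,0,0],"rot": [0,0,0],"grip": 0.063},{"translation": [0,0,0],"rot": [0,0,0],"grip": 0.07},{"translation": [0,0,0],"rot": [0,0,0],"grip": 0.078},{"translation": [0,0,0],"rot": [0,0,0],"grip": 0.085}]'

```text
t: 25.65
eef_pos: [0.5855, -0.114, 0.0764]
tool_rot: [-0.0, 0.999, 0.04, 0.0]
contact_force: [0.7, 0.4, 1.1]
gripper_width: 0.994
```

>>> send_rows --commands '[{"translation": [0,0,0],"rot": [0,0,0],"grip": 0.085},{"translation": [0,0,-0.01],"rot": [0,0,0],"grip": 0.085},{"translation": [0,0,-0.025],"rot": [0,0,0],"grip": 0.085},{"translation": [0,0,-0.03],"rot": [0,0,0],"grip": 0.085},{"translation": [0,0,-0.03],"rot": [0,0,0],"grip": 0.085}]'

```text
t: 26.07
eef_pos: [0.585, -0.1139, 0.1728]
tool_rot: [-0.0, 0.999, 0.04, -0.0]
contact_force: [0.9, -1.0, -0.6]
gripper_width: 0.994
```

>>> send_rows --commands '[{"translation": [0,0.02,-0.015],"rot": [0,0,0],"grip": 0.085},{"translation": [0,0.034,0],"rot": [0,0,0],"grip": 0.085},{"translation": [0,0.034,0],"rot": [0,0,0],"grip": 0.085},{"translation": [0,0.034,0],"rot": [0,0,0],"grip": 0.085},{"translation": [0,0.034,0],"rot": [0,0,0],"grip": 0.085}]'

```text
t: 26.48
eef_pos: [0.5981, -0.2711, 0.1876]
tool_rot: [0.0, 0.999, 0.041, 0.001]
contact_force: [0.3, 0.1, -0.1]
gripper_width: 0.993
```

>>> send_rows --commands '[{"translation": [0,0.034,0],"rot": [0,0,0],"grip": 0.085},{"translation": [0,0.03,0],"rot": [0,0,0],"grip": 0.085},{"translation": [0,0.015,0],"rot": [0,0,0],"grip": 0.085},{"translation": [0,0,0],"rot": [0,0,0],"grip": 0.085},{"translation": [0,0,0],"rot": [0,0,0],"grip": 0.085}]'

```text
t: 26.9
eef_pos: [0.6043, -0.3482, 0.1865]
tool_rot: [-0.0, 0.999, 0.04, 0.0]
contact_force: [0.4, 0.3, -0.6]
gripper_width: 0.993
```

```bash
python3 go.py
python3 - <<'E'
from h import *; from station import *
A=[]
cells=dict(a=(.566,.128,.06),b=(.5725,.048,.08),c=(.579,-.031,.1),d=(.5855,-.111,.122))
for n in ["top","side"]:
    c=read_camera(n); im=c["pixels"]; P=cloud(c)
    A.append(cv2.resize(im[100:250,240:400],(400,375),interpolation=2))
    r,g,b=[im[...,i].astype(int) for i in range(3)]
    m=((r-g>22)&(r-b>22)).astype(np.uint8)
    for k,(x,y,h) in cells.items():
        s=(abs(P[...,0]-x)<.04)&(abs(P[...,1]-y)<.04)&(abs(P[...,2]-h-.005)<.006)
        S=P[s]
        if len(S)<10: print(n,k,len(S)); continue
        (cx,cy),R=cv2.minEnclosingCircle((S[:,:2]*1000).astype(np.float32))
        print(n,k,len(S),"centre off mm",(S[:,:2].mean(0)*1000-[x*1000,y*1000]).round(1),np.round([cx-x*1000,cy-y*1000,R],1),"top z",np.median(S[:,2]).round(4))
cv2.imwrite("pics/end.png",np.hstack(A)[:,:,::-1])
E
```

```text
t 26.9 p [ 0.6043 -0.3482  0.1865] yaw 4.57 tz [ 0.     0.001 -1.   ] F [ 0.4  0.3 -0.6] g 0.993 q [ 0.61  0.56 -0.26  1.51  0.15  1.09  0.4 ]
rotvec deg to target [-0.04 -0.01 -0.03]
top a 141 centre off mm [1.1 1.1] [ 1.6  1.5 17.5] top z 0.0648
top b 196 centre off mm [-0.2  2.6] [-0.2  2.3 20.4] top z 0.0849
top c 293 centre off mm [-1.  -0.8] [ 0.2 -0.5 25.2] top z 0.1048
top d 414 centre off mm [-2.  -1.9] [-1.4 -2.6 28.9] top z 0.1267
side a 113 centre off mm [0.4 4. ] [ 1.6  1.7 17.7] top z 0.0642
side b 133 centre off mm [-0.7  5.1] [ 1.7  3.3 22. ] top z 0.0842
side c 158 centre off mm [-1.6  2.5] [-1.5 -1.9 26.9] top z 0.1043
side d 179 centre off mm [-2.6  1.6] [ 0.5  0.9 31.2] top z 0.1264
```

View pics/end.png

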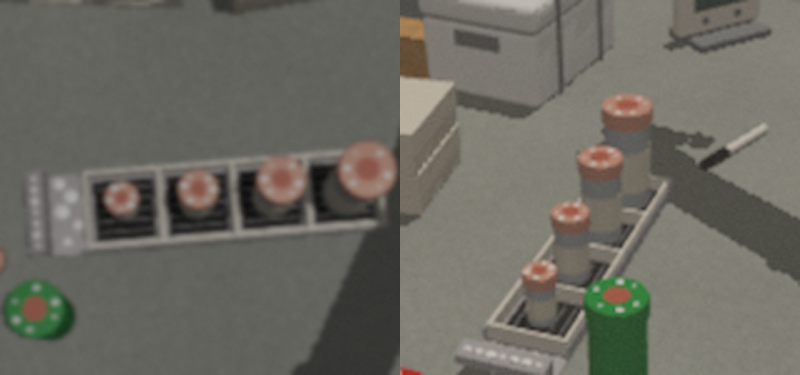

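All four stand in order from the lip. Caps are within about 3 mm of the pad centres in the top view, with tops at 65, 85, 105 and 127 mm. Handing in.

```bash
python3 -c "
from station import *
print(hand_in())"
```

```text
the job is handed in; nothing more can be done
None
```

All four pink-capped jars are in the tray in order of height: jar_a in cell1 by the pull lip, then jar_b, jar_c and jar_d at the closed end. The job was handed in at about 27 s of the 112 s allowed. Each jar was picked up by its cap and lowered to within about 2 mm of the pad or onto it before I let go. The look-alikes and the loose pink disc were not touched.

**Last checks:** every jar stands upright in both camera views. In the top view the caps are within about 3 mm of the pad centres. The tops measure 65, 85, 105 and 127 mm, which puts each jar's foot on its pad. The gripper was open and well clear when I handed in. The hand-in gives no verdict.

**What disagreed:**
- **Fingertip height:** both cameras showed the fingertips about 40 mm higher than the reported TCP height implies. I set the grasp heights from the images instead.
- **Centring:** raw cap averages from the side camera were up to 5 mm off, because it sees the caps at an angle. Fitted circles agree with the top view to about 4 mm.
- **Contact on lowering:** the force reading showed touchdown clearly for jar_c and jar_d. It showed nothing clear for the lighter jar_a and jar_b, so I judged those by height and picture.

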